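# Stand the fallen glaze jar up against the back board and drop the keeper bar over it

## Robot

A 6-joint arm with a two-finger parallel gripper is mounted at the origin on a cart in front of the work surface, level with it; the furniture and walls round the work are solid. World frame = base frame: x ahead of the robot, y to its left, z up, the work surface at z = 0. Lengths are in m, angles in degrees, forces in N, time in s.
With the tool pointing down it reaches from about 0.35 to 0.975 m from the base axis. Payload 17.4 kg.
Tool frame: the origin (TCP) lies midway between the tips of the shut fingers; the grasp point (between the pads) lies 19 mm behind it (bot.hold_point_z is the distance from the TCP to the grasp point, in m); z points along the fingers, y is the direction in which the jaws open and shut (so a half turn about z gives the same grasp; the last joint's range is limited). The gripper opens to 85 mm and grips with 20 to 120 N. Pads are 22 mm wide; open, the fingers measure 114 mm over their backs; the gripper's body (76 mm by 85 mm) begins 54 mm behind the grasp point. The pads swing forward as they close: fully open they stand 13 mm farther back than shut.
Start: joints at [-74.645, 6.646, 82.598, -0, 90.757, -2.166], TCP at [0.203, -0.644, 0.231] pointing down, gripper open.
Joint ranges: [-162.19, 162.19], [-47.58, 125.68], [4.15, 143.07], [-65.23, 245.23], [0.69, 171.88], [-170.13, 170.13]. Speed limits (degrees/s): [108.29, 108.29, 127.2, 180, 180, 180].

## Interface

Orientations are given as [roll, pitch, yaw] about the fixed x, y, z axes, in that order (R = Rz(yaw) Ry(pitch) Rx(roll)).
In Python, from cell import bot gives the robot as it stands. The module is installed in compiled form; this text tells all that it offers.
- The arm moves only by the shell command python3 -m inch 'ROWS' [FORCE]. ROWS is text: rows parted by semicolons, each of 7 numbers parted by spaces: the shift along the tool's x, y, z in m, then the turn, a rotation vector about the tool's x, y, z in degrees, then the opening, from -1 (shut) to 1 (fully open). A call has 1 to 20 rows; each row shifts and turns the commanded pose from where the row before left it, along the tool's axes as they then stand; what a row does not reach is not made up. A row lasts 1/8 s, in which the tool goes at most 62.5 mm and 10.7 degrees, less where a joint would pass 70% of its speed; a pose out of reach is approached as far as the arm can. A call is refused whole if a number of a shift passes 0.0625 or a number of a turn 10.7, either way. A call with a gripper value outside its range is refused whole. The fingers move at their own pace and stop on an object; FORCE is the grip in N (left out, the last holds). Time passes only in rows, so rows that do not move let the fingers close. It gives the time, the measured TCP pose, the force and the opening at its end, in the units of the state.
- bot.read_state(): the state, without advancing time (a new reading comes with each control period).
- bot.snapshot(name): name is "scene" or "side" or "wrist"; returns a dict with "color" (420x560x3 uint8, red, green, blue), "depth" (420x560 float32, m along the optical axis (not along the pixel's ray), 0 where there is no reading), "fx", "fy", "cx", "cy" (pixels), "xyz" and "rotation" of the camera in the world. Camera axes: x right, y down, z forward; pixel columns grow to the right and rows downward; lengths in m; the calibration is good to about 2 mm. A picture is of the moment at which its call begins.
- bot.job_done(): hands the job in, once; it reports no verdict.
The state is a dict: "clock": time; "joint_positions": joint angles; "qd": joint speeds; "joint_efforts": joint torques, N m; "tcp_pos": TCP position; "tool_rot": TCP orientation; "wrist_force": force on the tool from outside, world axes, zero at the start; "torque": the same for the moment, N m; "opening": finger opening in m.
Only numpy, scipy, OpenCV 4.12 (cv2) and the standard library are available. Lean on these libraries where they do the work, as an engineer would, in place of code of your own. Each camera call takes 0.05 s, during which the arm holds its last target.

## Task

The glaze jar lying in front of the rack has been knocked over. Without lifting it off the table, bring its base to the rack's back board at the jar's place (the bare table beside the rod, where the keeper bar's end will come over it) and push its lid end up and over towards the board, base braced against the board, until it stands upright with its side against the board. Then lower the drilled wooden keeper bar level over the tall rod until it rests on the wooden block and on the jar's lid, let go, and leave the slab, the timer and the small standing jar where they are.

Things in the scene. Friction and masses are not known exactly. Their poses are not given: they have to be found in the camera images.
- rack: Fixed plywood jar rack. Origin on the table under its rod, z up. Back board: 90 mm high, 16 mm thick, y -110 to +180 mm, its flat front face is the plane x = +34 mm. Steel rod: 12 mm diameter at x = y = 0, rounded tip 175 mm above the table. Rest block: 44 mm in x, 40 in y, centred at y = -45, top 82 mm above the table. A 10 mm thick foot lies under rod and block (x -44 to +34, y -110 to +5).
- rod_foot (a point): Point on the table on the axis of the rod.
- jar_place (a point): Point on the bare table at the jar's place: x = 0, y = +120 mm in the rack's frame. A jar that touches the board has its axis 31 mm in front of the board's face.
- jar_mid (a point): Lidded glaze jar, 82 mm high, about 0.3 kg, lying on its side at first, axis level 31 mm above the table, base more or less towards the board. Point: on its axis half-way up; +z points from base to lid. Body 62 mm diameter, from 41 mm below the point (base) to 19 above; lid 54 mm diameter, 19 to 41 mm above the point. Held lightly by the end of the lid, it swings in the jaws.
- keeper_handle (a point): Keeper: flat wooden bar 200 mm long (its y), 50 wide (x), 16 thick, about 0.25 kg, flat on the table at first, upright handle block on top. Point: in the handle, 42 mm above the underside. Handle 20 mm thick (x), 50 long (y), 16 to 61 mm above the underside. Bar reaches y -115 to +85 mm of the point and balances near the handle. y points to the end that goes over the jar.
- keeper_hole (a point): Centre of the keeper's through hole (16 mm diameter, vertical) at the underside of the bar, 65 mm from the handle point in -y.
- keeper_end (a point): Point on the underside of the keeper that belongs over the middle of the jar's lid, 55 mm from the handle point in +y (120 mm from the hole).
- slab_mid (a point): Bystander: upright grey clay slab with a foot, 84x104x134 mm; the point is half-way up. To be left alone.
- timer_mid (a point): Bystander: round wind-up timer with red knob, 67 mm across, 45 mm high; the point is half-way up. To be left alone.
- small_jar_mid (a point): Bystander: small glaze jar that stands, 56 mm across, 68 mm high; the point is half-way up. To be left alone.

How it is judged:
By the outcome, as a careful person would: the job done as asked, in the order asked, and still so for the second after the job is handed in, with the robot touching nothing.
It also fails if it takes over 72 s, if anything falls off the work surface, if the arm or the gripper's body presses on something with over 40 N, if the wrist force passes 120 N, or if a joint passes its speed limit or range.

## Working session

There is one attempt and no reset: what is moved stays moved. The work goes in short steps, Python scripts to look and compute and a shell command to move; the robot and the scene stay as the last step left them, time stands still between calls to the robot, and variables do not carry over. Pictures are saved under pics/ and viewed, and the job is handed in when it is done.

```bash
mkdir -p pics; ls
cat > h.py <<'E'
import numpy as np, cv2
from cell import bot
def snap(n,name):
    s=bot.snapshot(n); cv2.imwrite(f'pics/{name}.png',s['color'][:,:,::-1]); np.savez(f'pics/{name}.npz',**s); return s
def load(name): return dict(np.load(f'pics/{name}.npz'))
def cloud(s):
    v,u=np.mgrid[0:420,0:560]; d=s['depth']
    p=np.stack([(u-s['cx'])/s['fx']*d,(v-s['cy'])/s['fy']*d,d],-1)
    w=p@np.array(s['rotation']).T+np.array(s['xyz']); w[d<=0]=np.nan
    return w
E
python3 - <<'E'
from h import *
for n in ['scene','side','wrist']:
    s=snap(n,n+'0'); print(n,s['xyz'],np.round(s['rotation'],3).tolist() if hasattr(s['rotation'],'tolist') else s['rotation'])
print(bot.read_state(),bot.hold_point_z)
E
```

```text
pics
scene [-0.08584253  0.43952253  1.35528094] [-149.266, -0.624, -125.062]
side [7.91524206e-04 1.03990859e+00 5.77034099e-01] [-114.354, 1.098, -153.183]
wrist [ 0.27133528 -0.6231707   0.37339306] [163.586, 0.041, -72.497]
{'clock': 0.15, 'joint_positions': array([-7.46466583e+01,  6.66730481e+00,  8.26279804e+01,  2.09876474e-03,
        9.07552940e+01, -2.16755289e+00]), 'qd': array([-0.02750403, -0.13050523, -0.07823648,  0.05164604, -0.02499086,
        0.10943839]), 'joint_efforts': array([ 1.53457051e-03, -7.32508063e+01, -6.32851267e+01,  3.22421351e-05,
        4.90974300e-03,  1.71864536e-05]), 'tcp_pos': array([ 0.20315414, -0.64354962,  0.23072659]), 'tool_rot': array([-1.79949536e+02, -4.01010632e-03,  1.75209196e+01]), 'wrist_force': array([-0.31620998, -0.23188217, -0.62150212]), 'torque': array([-0.05027369,  0.01115183,  0.0271484 ]), 'opening': 0.08568407690546286} 0.0187
```

Rotation is given in RPY.

```bash
python3 - <<'E'
s=open('h.py').read()
s=s.replace("import numpy as np, cv2","import numpy as np, cv2\nfrom scipy.spatial.transform import Rotation as Ro").replace("np.array(s['rotation']).T","Ro.from_euler('xyz',s['rotation'],degrees=True).as_matrix().T")
open('h.py','w').write(s)
E
python3 - <<'E'
from h import *
for n in ['scene','side','wrist']:
    w=cloud(load(n+'0')); print(n,np.nanmedian(w[...,2]), np.nanmin(w.reshape(-1,3),0),np.nanmax(w.reshape(-1,3),0))
E
```

```text
scene -0.0005981380928403723 [-0.51472238 -0.79661657 -0.77268321] [2.55835888 1.10966992 0.67424584]
side 0.0013697768344892447 [-0.20795925 -0.80800144 -0.76174208] [2.55064899 0.51152344 0.53326473]
wrist 0.0006507331643467174 [-1.09790799 -0.80824268 -0.75440457] [0.42002865 0.11167022 0.32407829]
```

View pics/scene0.png

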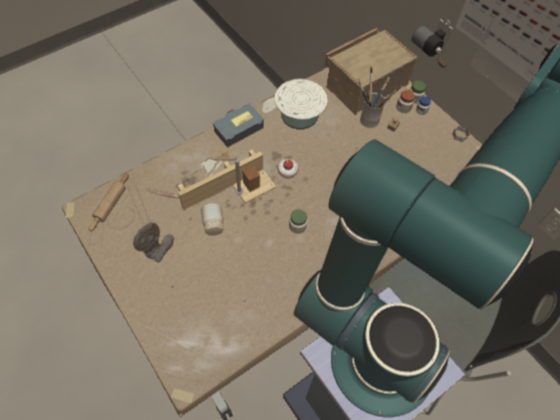

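View pics/side0.png

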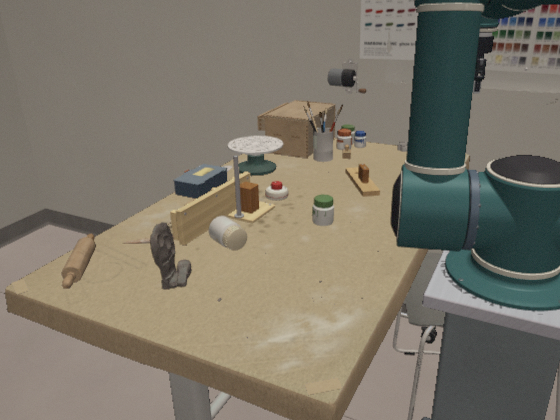

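View pics/wrist0.png

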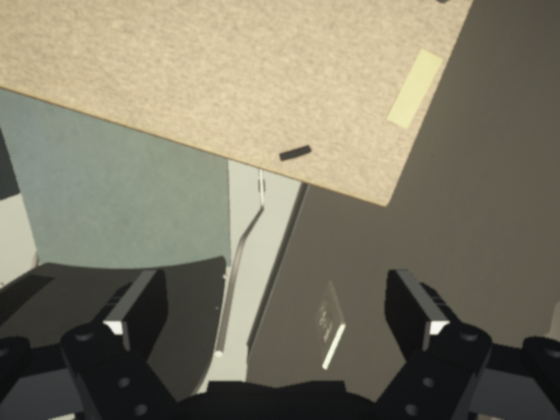

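Scene view: the rack board runs (180,195)-(263,160), with the rod at (238,175), the jar lying at (212,217), the slab at (150,240), the timer at (288,167) and the small jar at (299,218). The side view shows the keeper at (362,180), which the arm hides in the scene view. Next I'll measure them.

Run:
```python
from h import *
for n,crops in [('scene',{'rack':(165,140,285,245),'slab':(125,215,180,270)}),('side',{'rack':(165,140,280,255),'keeper':(335,155,390,205),'slab':(140,215,200,295)})]:
    s=load(n+'0');
    for k,(a,b,c,d) in crops.items():
        im=cv2.resize(s['color'][b:d,a:c,::-1],None,fx=5,fy=5,interpolation=cv2.INTER_CUBIC); cv2.imwrite(f'pics/{n}_{k}.png',im)
S=cloud(load('scene0')); D=cloud(load('side0'))
for nm,w,px in [('sc rod tip?',S,(238,163)),('sc jar',S,(212,212)),('jar lid',S,(213,226)),('timer',S,(288,167)),('small',S,(299,213)),('keep hand',D,(364,170)),('keep',D,(362,185)),('slab',S,(148,235))]:
    print(nm,np.round(w[px[1],px[0]],3))
# plan view height map
P=np.vstack([S.reshape(-1,3),D.reshape(-1,3)]); C=np.vstack([load('scene0')['color'].reshape(-1,3),load('side0')['color'].reshape(-1,3)])
m=(P[:,2]>0.004)&(P[:,2]<0.3)&(P[:,0]>0.2)&(P[:,0]<1.1)&(abs(P[:,1])<0.65)
P,C=P[m],C[m]
for i,(Q,nm) in enumerate([(P,'all')]):
    im=np.full((600,800,3),255,np.uint8)
    o=np.argsort(Q[:,2])
    for p,c in zip(Q[o],C[o]):
        cv2.circle(im,(int(400-p[1]*600),int(570-(p[0]-0.2)*600)),1,[int(x) for x in c[::-1]],-1)
    cv2.imwrite('pics/plan.png',im)
```

```text
sc rod tip? [0.653 0.016 0.167]
sc jar [0.611 0.14  0.066]
jar lid [0.573 0.161 0.059]
timer [ 0.627 -0.151  0.042]
small [ 0.46  -0.068  0.07 ]
keep hand [ 0.433 -0.318  0.058]
keep [ 0.434 -0.306  0.015]
slab [0.633 0.334 0.097]
```

View pics/plan.png

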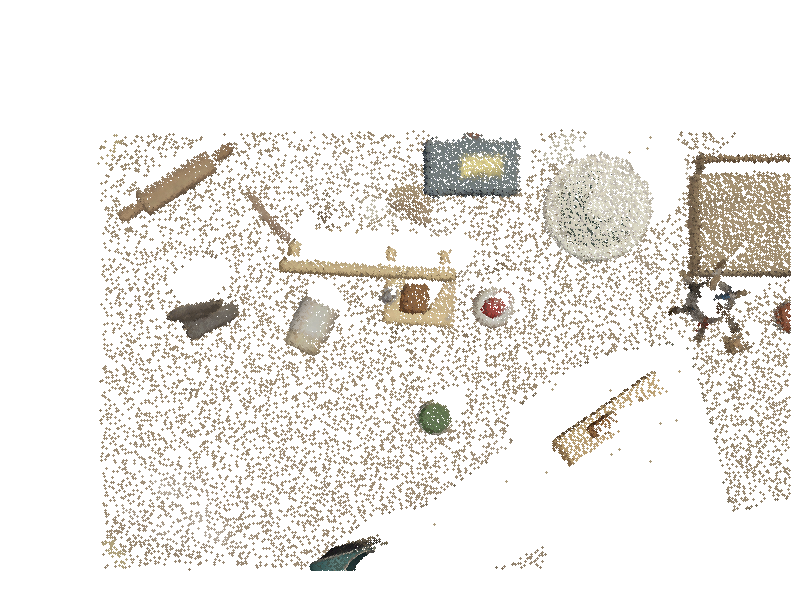

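View pics/scene_rack.png

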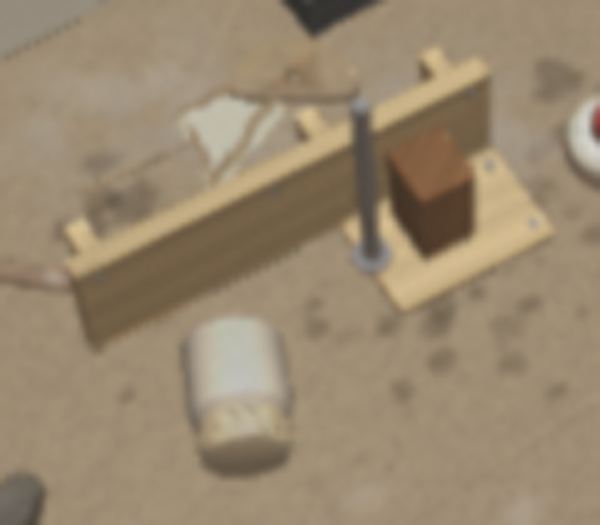

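View pics/side_rack.png

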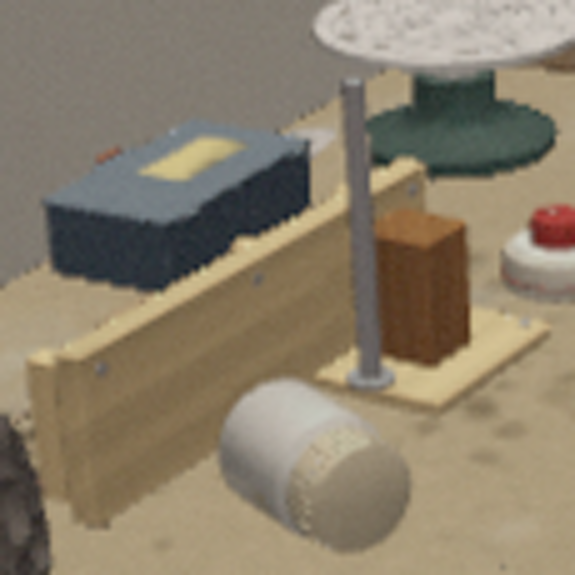

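View pics/side_keeper.png

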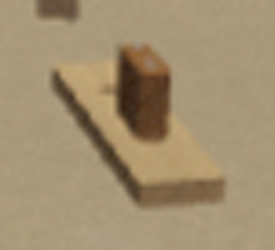

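Run:
```python
from h import *
from scipy.optimize import least_squares
for n in ['scene','side']:
    w=cloud(load(n+'0')); P=w[np.isfinite(w[...,2])]
    box=lambda a,b,c,d,e,f:P[(P[:,0]>a)&(P[:,0]<b)&(P[:,1]>c)&(P[:,1]<d)&(P[:,2]>e)&(P[:,2]<f)]
    T=box(.45,.62,.2,.28,-.02,.02); print(n,'table z',np.median(T[:,2]))
    # front face: mid-height z pts near board
    F=box(.66,.72,-.06,.19,.03,.075); 
    # robust line x=a+b*y
    r=least_squares(lambda p:F[:,0]-p[0]-p[1]*F[:,1],[.69,0.05],loss='soft_l1',f_scale=.002); 
    print(' front face a,b',r.x,'yaw',-np.degrees(np.arctan(r.x[1])),len(F))
    Tp=box(.67,.74,-.12,.22,.083,.1); r=least_squares(lambda p:Tp[:,0]-p[0]-p[1]*Tp[:,1],[.69,0.05],loss='soft_l1',f_scale=.002); print(' top a,b',r.x,np.median(Tp[:,2]),Tp[:,1].min(),Tp[:,1].max())
    R=box(.6,.69,-.02,.05,.105,.18); print(' rod',R.mean(0),R[:,2].max(),len(R))
    for lo in (.1,.13,.155): 
        q=R[(R[:,2]>lo)&(R[:,2]<lo+.025)]; print('   ',np.round(q.mean(0),4),len(q))
    B=box(.62,.68,-.06,.01,.078,.088); print(' block top',B.mean(0),B.min(0),B.max(0))
    J=box(.53,.66,.1,.2,.008,.08)
    print(' jar',len(J),J.min(0),J.max(0))
    def res(p):
        cx,cy,th=p; d=np.array([np.cos(th),np.sin(th)])
        t=(J[:,:2]-[cx,cy])@d; s=(J[:,0]-cx)*-d[1]+(J[:,1]-cy)*d[0]
        rad=np.where(t<0.019,.031,.027)
        return np.hypot(np.hypot(s,J[:,2]-.031)-rad, np.maximum(0,abs(t)-.041))*1
    def res2(p):
        cx,cy,th=p; d=np.array([np.cos(th),np.sin(th)])
        t=(J[:,:2]-[cx,cy])@d; s=(J[:,0]-cx)*-d[1]+(J[:,1]-cy)*d[0]; r=np.hypot(s,J[:,2]-.031)
        def sd(a,b,R):
            q=np.stack([abs(t-(a+b)/2)-(b-a)/2,r-R],-1); return np.minimum(q.max(-1),0)+np.hypot(*np.maximum(q,0).T)
        return np.minimum(sd(-.041,.019,.031),sd(.019,.041,.027))
    best=min((least_squares(res2,[.59,.145,t0],loss='soft_l1',f_scale=.002) for t0 in np.radians([130,150,170,190])),key=lambda r:r.cost)
    print(' jar fit',best.x[:2],np.degrees(best.x[2]),'rms',np.sqrt(np.mean(res2(best.x)**2)))
    for nm,(a,b,c,d,e,f) in dict(timer=(.58,.68,-.2,-.1,.008,.06),small=(.41,.51,-.12,-.01,.02,.09),slab=(.55,.7,.26,.42,.01,.16)).items():
        q=box(a,b,c,d,e,f); print(' ',nm,(q.min(0)+q.max(0))/2,q.min(0),q.max(0))
    K=box(.35,.6,-.45,-.24,.012,.02); 
    if len(K)>50:
        rr=cv2.minAreaRect(K[:,:2].astype(np.float32)); print(' keeper top',rr,np.median(K[:,2]),cv2.boxPoints(rr))
        H=box(.35,.6,-.45,-.24,.05,.066); print(' handle top',H.mean(0),cv2.minAreaRect(H[:,:2].astype(np.float32)),len(H))
```

```text
scene table z 0.0010988882366309571
 front face a,b [0.69027968 0.05427124] yaw -3.1064656766924745 527
 top a,b [0.6951669  0.05654505] 0.08985887866602071 -0.09319778980227661 0.1953750039926811
 rod [0.65358837 0.01974528 0.14562932] 0.17947986935987048 65
    [0.6535 0.0203 0.1145] 15
    [0.6528 0.0192 0.1451] 20
    [0.6544 0.0199 0.1701] 24
 block top [ 0.6529518  -0.02633618  0.08241794] [ 0.62820662 -0.04758302  0.07809514] [ 0.6757364  -0.00503106  0.08792375]
 jar 602 [0.53288047 0.10173684 0.00816363] [0.65289629 0.19452254 0.06817827]
 jar fit [0.60743988 0.14503321] 154.97357435748856 rms 0.004300497373968657
  timer [ 0.62925696 -0.14880536  0.03156866] [ 0.58720551 -0.19502981  0.00811743] [ 0.67130842 -0.10258091  0.05501989]
  small [ 0.45204659 -0.05921169  0.04791975] [ 0.42616015 -0.0854528   0.0202118 ] [ 0.47793303 -0.03297057  0.07562771]
  slab [0.6141923  0.32747575 0.07357577] [0.57831947 0.27000239 0.01016839] [0.65006513 0.3849491  0.13698315]
side table z 0.00039550832767759614
 front face a,b [0.6902967  0.05987094] yaw -3.4262619872240014 943
 top a,b 
[... 577 characters left out ...]
-0.18589973  0.00813012] [ 0.67015436 -0.12197065  0.04648125]
  small [ 0.45424355 -0.05444291  0.04532775] [ 0.42671086 -0.08095836  0.02014259] [ 0.48177624 -0.02792745  0.0705129 ]
  slab [0.61602255 0.33077375 0.07250678] [0.58409648 0.2736295  0.01008146] [0.64794861 0.387918   0.13493211]
 keeper top ((0.4518444240093231, -0.35120689868927), (0.05165210738778114, 0.20666390657424927), 35.05478286743164) 0.01609195626323401 [[ 0.37135345 -0.28145248]
 [ 0.49005282 -0.45062822]
 [ 0.5323354  -0.42096132]
 [ 0.41363603 -0.25178558]]
 handle top [ 0.4408887  -0.33165631  0.05819583] ((0.4432393014431, -0.3386991024017334), (0.02001071721315384, 0.052631083875894547), 34.48771286010742) 71
```

```bash
cat >> h.py <<'E'
def to(x,y,z,yaw,tilt=0):
    """print tool-frame shift and turn to world TCP target; tool down, yaw; tilt = turn about tool -y.. (points +toolx)"""
    st=bot.read_state(); R0=Ro.from_euler('xyz',st['tool_rot'],degrees=True)
    R1=Ro.from_euler('xyz',[180,0,yaw],degrees=True)*Ro.from_rotvec([0,tilt,0],degrees=True)
    d=R0.inv().apply(np.array([x,y,z])-st['tcp_pos']); r=(R0.inv()*R1).as_rotvec(degrees=True)
    print('shift',np.round(d,4),'turn',np.round(r,2),'| clk',round(st['clock'],2),'pos',np.round(st['tcp_pos'],4),'rot',np.round(st['tool_rot'],1),'F',np.round(st['wrist_force'],1),'op',round(st['opening'],4),'j',np.round(st['joint_positions'],0))
E
python3 -c "
from h import *
to(.56,.165,.23,-25.5)"
python3 -m inch '0.0375 -0.041 0 0 0 0 1;0.0375 -0.041 0 0 0 0 1;0.0375 -0.041 0 0 0 0 1;0.0375 -0.041 0 0 0 0 1;0.0375 -0.041 0 0 0 0 1;0.0375 -0.041 0 0 0 0 1;0.0375 -0.041 0 0 0 0 1;0.0375 -0.041 0 0 0 0 1;0.0375 -0.041 0 0 0 0 1;0.0375 -0.041 0 0 0 0 1;0.0375 -0.041 0 0 0 0 1;0.0375 -0.041 0 0 0 0 1;0.0375 -0.041 0 0 0 0 1;0.0375 -0.041 0 0 0 0 1;0.0375 -0.041 0 0 0 0 1'
python3 -m inch '0 0 0 0 0 10 1;0 0 0 0 0 10 1;0 0 0 0 0 10 1;0 0 0 0 0 10 1;0 0 0 0 0 3 1;0 0 0 0 0 0 1' 20
python3 - <<'E'
from h import *
to(.579,.16,.1,-25.5)
snap('wrist','w1');snap('scene','s1')
E
```

```text
shift [ 0.5837 -0.6636  0.0014] turn [-5.000e-02  2.000e-02  4.302e+01] | clk 0.15 pos [ 0.2032 -0.6435  0.2307] rot [-179.9   -0.    17.5] F [-0.3 -0.2 -0.6] op 0.0857 j [-75.   7.  83.   0.  91.  -2.]
clock: 2.02
tcp_pos: [0.5549, 0.114, 0.2312]
tool_rot: [180.0, -0.0, 17.5]
wrist_force: [0.1, -1.6, 1.1]
opening: 0.0855
clock: 2.78
tcp_pos: [0.5544, 0.1121, 0.2312]
tool_rot: [180.0, 0.0, -25.5]
wrist_force: [-0.3, 0.3, 0.7]
opening: 0.0854
shift [ 0.0017 -0.0538  0.1312] turn [0.01 0.01 0.05] | clk 2.77 pos [0.5544 0.1121 0.2312] rot [180.    0.  -25.5] F [-0.3  0.3  0.7] op 0.0854 j [  9.  -7.  96.  -0.  91. 124.]
```

View pics/w1.png

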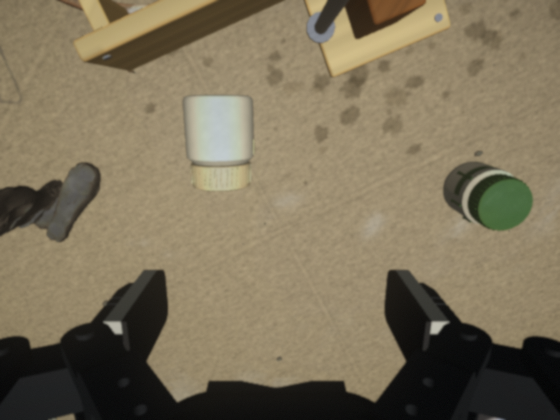

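View pics/s1.png

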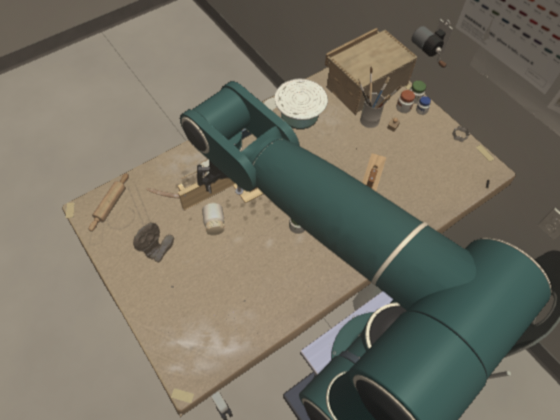

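Wrist view: the jar's axis runs nearly vertical in the picture at column 219, lid at (221,177). The rod flange is at (321,27) and the board edge runs along the top. I'll refine the fits from this picture.

Run:
```python
from h import *
from scipy.optimize import least_squares
w=cloud(load('w1')); P=w[np.isfinite(w[...,2])]
box=lambda a,b,c,d,e,f:P[(P[:,0]>a)&(P[:,0]<b)&(P[:,1]>c)&(P[:,1]<d)&(P[:,2]>e)&(P[:,2]<f)]
print('table',np.median(box(.45,.55,.0,.1,-.02,.02)[:,2]))
J=box(.53,.66,.1,.2,.008,.08)
def res2(p):
    cx,cy,th=p; d=np.array([np.cos(th),np.sin(th)])
    t=(J[:,:2]-[cx,cy])@d; s=(J[:,0]-cx)*-d[1]+(J[:,1]-cy)*d[0]; r=np.hypot(s,J[:,2]-.031)
    def sd(a,b,R):
        q=np.stack([abs(t-(a+b)/2)-(b-a)/2,r-R],-1); return np.minimum(q.max(-1),0)+np.hypot(*np.maximum(q,0).T)
    return np.minimum(sd(-.041,.019,.031),sd(.019,.041,.027))
b=least_squares(res2,[.608,.146,np.radians(154)],loss='soft_l1',f_scale=.002); print('jar',b.x[:2],np.degrees(b.x[2]),np.sqrt(np.mean(res2(b.x)**2)))
F=box(.66,.72,-.06,.21,.02,.08)
r=least_squares(lambda p:F[:,0]-p[0]-p[1]*F[:,1],[.69,0.05],loss='soft_l1',f_scale=.002); print('face',r.x,np.degrees(np.arctan(r.x[1])),len(F))
s=load('w1'); 
# board bottom/flange pixel -> table height
Rm=Ro.from_euler('xyz',s['rotation'],degrees=True).as_matrix()
def pix(u,v,z):
    d=Rm@np.array([(u-s['cx'])/s['fx'],(v-s['cy'])/s['fy'],1]); return s['xyz']+d*(z-s['xyz'][2])/d[2]
print('flange',pix(321,27,.012), 'board bottom corner L',pix(131,71,0),'top corner', pix(77,44,.09),pix(84,60,.09))
# keeper in scene s1
w=cloud(load('s1')); P=w[np.isfinite(w[...,2])]
K=box(.3,.6,-.5,-.2,.011,.022);H=box(.3,.6,-.5,-.2,.05,.07)
print(len(K),len(H)); print('keeper',cv2.minAreaRect(K[:,:2].astype(np.float32)),cv2.boxPoints(cv2.minAreaRect(K[:,:2].astype(np.float32)))); print('hand',cv2.minAreaRect(H[:,:2].astype(np.float32)))
```

```text
table 0.0006203433189148067
jar [0.60821412 0.14273077] 155.29027472200926 0.0011937718951821172
face [0.69044457 0.05978313] 3.421248764113994 3136
flange [0.6571778  0.01697925 0.012     ] board bottom corner L [0.70110968 0.19309679 0.        ] top corner [0.71310988 0.19090535 0.09      ] [0.70211393 0.1923719  0.09      ]
368 94
keeper ((0.4381330907344818, -0.40054428577423096), (0.272735059261322, 0.15641552209854126), 6.418764114379883) [[ 0.29387718 -0.33807188]
 [ 0.31136358 -0.4935069 ]
 [ 0.582389   -0.4630167 ]
 [ 0.5649026  -0.30758166]]
hand ((0.44262149930000305, -0.3400290012359619), (0.019602123647928238, 0.05409970134496689), 33.89385223388672)
```

```bash
python3 -m inch '0 0 0 0 10 0 1;0 0 0 0 10 0 1;0 0 0 0 10 0 1;0 0 0 0 0 0 1'; python3 -c "
from h import *
to(.5469,.1732,.0873,-25.3,30)"
```

```text
clock: 3.38
tcp_pos: [0.553, 0.113, 0.2306]
tool_rot: [179.9, -30.0, -25.3]
wrist_force: [0.5, 0.1, 0.1]
opening: 0.0855
shift [-0.0988 -0.052   0.1084] turn [ 0.04 -0.04  0.03] | clk 3.38 pos [0.553  0.113  0.2306] rot [179.9 -30.  -25.3] F [0.5 0.1 0.1] op 0.0855 j [ 19. -21. 111. -22.  69. 139.]
```

```bash
python3 -m inch '-0.033 -0.0173 0.036 0 0 0 1;-0.033 -0.0173 0.036 0 0 0 1;-0.033 -0.0173 0.036 0 0 0 1;0 0 0 0 0 0 1;0 0 0 0 0 0 1'; python3 -c "
from h import *
to(.5831,.1563,.018,-25.3,30);snap('side','d2');snap('wrist','w2')"
```

```text
clock: 4.0
tcp_pos: [0.5491, 0.1724, 0.09]
tool_rot: [-180.0, -30.0, -25.5]
wrist_force: [1.1, -0.1, 2.3]
opening: 0.0858
shift [-0.0034 -0.      0.0812] turn [ 0.07  0.   -0.18] | clk 4.0 pos [0.5491 0.1724 0.09  ] rot [-180.   -30.   -25.5] F [ 1.1 -0.1  2.3] op 0.0858 j [ 26. -12. 118. -28.  58. 153.]
```

View pics/d2.png

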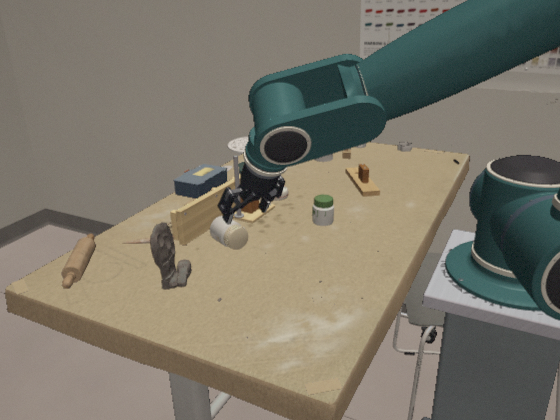

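View pics/w2.png

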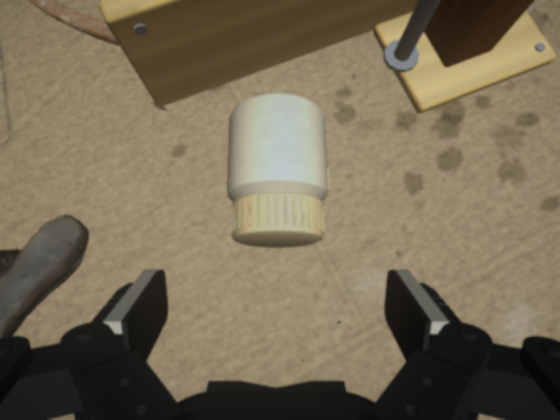

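Wrist view: the lid is centred at column 278, the fingers' middle is about 277, and the axis is aligned. I'll go in now.

```bash
python3 -m inch '-0.001 0 0.02 0 0 0 1;-0.001 0 0.02 0 0 0 1;-0.001 0 0.02 0 0 0 1;0 0 0.02 0 0 0 1;0 0 0 0 0 0 1;0 0 0 0 0 0 1'; python3 -c "
from h import *
to(.5831,.1563,.018,-25.3,30);snap('side','d3');snap('wrist','w3')
s=load('d3')['color'][150:290,150:330,::-1]; cv2.imwrite('pics/d3c.png',cv2.resize(s,None,fx=4,fy=4))"
```

```text
clock: 4.85
tcp_pos: [0.5824, 0.1565, 0.0191]
tool_rot: [-179.9, -30.1, -25.5]
wrist_force: [0.5, -0.4, 0.4]
opening: 0.0853
shift [ 0.0001 -0.0001  0.0013] turn [ 0.04 -0.06 -0.21] | clk 4.85 pos [0.5824 0.1565 0.0191] rot [-179.9  -30.1  -25.5] F [ 0.5 -0.4  0.4] op 0.0853 j [ 23.  -4. 118. -30.  49. 155.]
```

View pics/d3c.png

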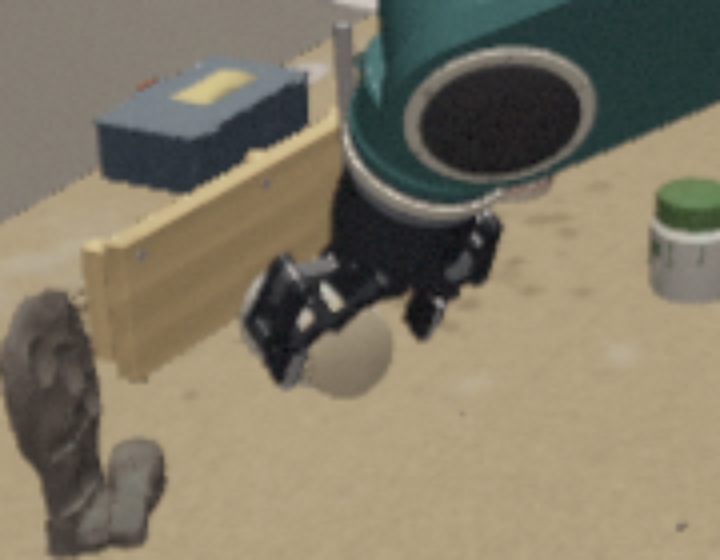

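View pics/w3.png

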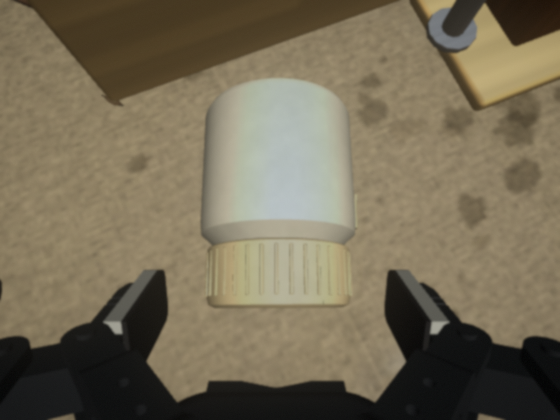

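```bash
python3 -m inch '0 0 0 0 0 0 -1;0 0 0 0 0 0 -1;0 0 0 0 0 0 -1;0 0 0 0 0 0 -1;0 0 0 0 0 0 -1;0 0 0 0 0 0 -1' 20; python3 -c "
from h import *
to(.5831,.1563,.018,-25.3,30);snap('wrist','w4')"
```

```text
clock: 5.7
tcp_pos: [0.582, 0.1567, 0.018]
tool_rot: [-180.0, -30.0, -25.5]
wrist_force: [-4.6, 0.6, 6.6]
opening: 0.0535
shift [ 0.001  -0.0001  0.0005] turn [ 0.07 -0.02 -0.16] | clk 5.7 pos [0.582  0.1567 0.018 ] rot [-180.   -30.   -25.5] F [-4.6  0.6  6.6] op 0.0535 j [ 23.  -4. 118. -30.  49. 155.]
```

View pics/w4.png

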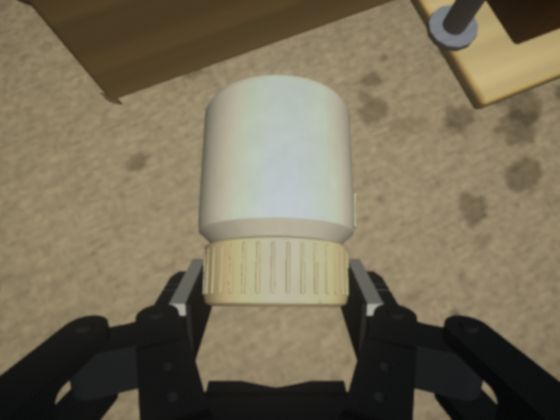

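```bash
cat >> h.py <<'E'
def pose(yaw,tilt): return Ro.from_euler('xyz',[180,0,yaw],degrees=True)*Ro.from_rotvec([0,tilt,0],degrees=True)
def rows(wps,p0=None,R0=None):
    """wps: list of (x,y,z,yaw,tilt,n)"""
    st=bot.read_state()
    p=np.array(st['tcp_pos']) if p0 is None else np.array(p0); R=Ro.from_euler('xyz',st['tool_rot'],degrees=True) if R0 is None else R0
    for x,y,z,yaw,tilt,n in wps:
        dp=(np.array([x,y,z])-p)/n; R1=pose(yaw,tilt); rv=(R1*R.inv()).as_rotvec()/n
        for i in range(n):
            d=R.inv().apply(dp); Rn=Ro.from_rotvec(rv)*R; t=(R.inv()*Rn).as_rotvec(degrees=True)
            print(' '.join(f'{v:.4f}' for v in d),' '.join(f'{v:.1f}' for v in t)); R=Rn; p=p+dp
E
python3 -c "
from h import *
rows([(.622,.140,.018,-3.35,30,8)])"
```

```text
0.0047 -0.0003 0.0027 1.4 -0.0 -2.4
0.0047 -0.0000 0.0027 1.4 -0.0 -2.4
0.0047 0.0003 0.0027 1.4 -0.0 -2.4
0.0047 0.0005 0.0027 1.4 -0.0 -2.4
0.0046 0.0008 0.0027 1.4 -0.0 -2.4
0.0046 0.0010 0.0027 1.4 -0.0 -2.4
0.0046 0.0013 0.0026 1.4 -0.0 -2.4
0.0045 0.0015 0.0026 1.4 -0.0 -2.4
```

```bash
python3 -m inch '0.0047 -0.0003 0.0027 1.4 0 -2.4 -1;0.0047 0 0.0027 1.4 0 -2.4 -1;0.0047 0.0003 0.0027 1.4 0 -2.4 -1;0.0047 0.0005 0.0027 1.4 0 -2.4 -1;0.0046 0.0008 0.0027 1.4 0 -2.4 -1;0.0046 0.001 0.0027 1.4 0 -2.4 -1;0.0046 0.0013 0.0026 1.4 0 -2.4 -1;0.0045 0.0015 0.0026 1.4 0 -2.4 -1;0 0 0 0 0 0 -1;0 0 0 0 0 0 -1'; python3 -c "
from h import *
to(.6301,.1394,.018,-3.35,30);snap('wrist','w5')"
```

```text
clock: 7.0
tcp_pos: [0.6221, 0.1398, 0.0176]
tool_rot: [-179.9, -30.0, -3.4]
wrist_force: [2.1, -2.5, 1.6]
opening: 0.0533
shift [ 0.0072 -0.0001  0.0037] turn [-0.1  -0.04 -0.01] | clk 7.0 pos [0.6221 0.1398 0.0176] rot [-179.9  -30.    -3.4] F [ 2.1 -2.5  1.6] op 0.0533 j [ 14.  -4. 118. -14.  38. 117.]
```

View pics/w5.png

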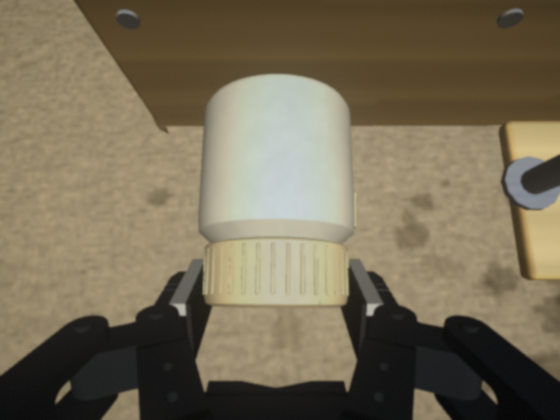

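The board face is square to the jar. The jar's column, 278, matches y = 120 mm, which is about column 281. I'll push gently to contact.

```bash
for i in 1; do python3 -m inch '0.0017 0 0.001 0 0 0 -1;0.0017 0 0.001 0 0 0 -1;0.0017 0 0.001 0 0 0 -1;0 0 0 0 0 0 -1'; done
python3 -m inch '0.0009 0 0.0005 0 0 0 -1;0 0 0 0 0 0 -1'
python3 -m inch '0.0009 0 0.0005 0 0 0 -1;0 0 0 0 0 0 -1'
python3 -m inch '0.0009 0 0.0005 0 0 0 -1;0 0 0 0 0 0 -1'
```

```text
clock: 7.55
tcp_pos: [0.628, 0.1399, 0.0179]
tool_rot: [-179.9, -30.0, -3.3]
wrist_force: [-3.4, 0.7, 6.4]
opening: 0.0536
clock: 7.8
tcp_pos: [0.6289, 0.1399, 0.0179]
tool_rot: [-179.9, -30.0, -3.3]
wrist_force: [-5.5, 0.9, 7.1]
opening: 0.0532
clock: 8.05
tcp_pos: [0.6294, 0.14, 0.0177]
tool_rot: [-179.9, -30.0, -3.3]
wrist_force: [-15.6, 0.9, 13.0]
opening: 0.0531
clock: 8.3
tcp_pos: [0.6299, 0.14, 0.0175]
tool_rot: [-179.9, -29.9, -3.3]
wrist_force: [-23.9, 3.2, 17.1]
opening: 0.0533
```

```bash
cat >> h.py <<'E'
YAW=-3.35; N=np.array([np.cos(np.radians(YAW)),np.sin(np.radians(YAW)),0])
CT=np.array([.0017,0,-.014]); T0=np.array([.6295,.14,.0178]); C0=T0+pose(YAW,30).apply(CT)
def tcp(th,tilt,bias=0,h=.074):
    t=np.radians(th); u=.031*np.sin(t)+h*np.cos(t)-h; z=.031*np.cos(t)+h*np.sin(t)-.031
    return C0-(u-bias)*N+[0,0,z]-pose(YAW,tilt).apply(CT)
def arc(ths,tilts,biases):
    w=[]
    for a,b,c in zip(ths,tilts,biases):
        p=tcp(a,b,c); w.append((*p,YAW,b,1)); 
    rows(w); print(np.round(p,4))
E
python3 -c "
from h import *
th=np.arange(4,33,4); arc(th,30-th,[0]*8)"
```

```text
-0.0003 -0.0000 -0.0060 -0.1 -3.9 0.0
-0.0003 0.0000 -0.0053 -0.0 -4.0 0.0
-0.0004 0.0000 -0.0050 0.0 -4.0 -0.0
-0.0004 -0.0000 -0.0047 -0.0 -4.0 0.0
-0.0004 0.0000 -0.0044 -0.0 -4.0 0.0
-0.0004 -0.0000 -0.0041 0.0 -4.0 -0.0
-0.0003 -0.0000 -0.0038 0.0 -4.0 0.0
-0.0001 0.0000 -0.0035 -0.0 -4.0 0.0
[0.6166 0.1408 0.0513]
```

```bash
python3 -m inch '-0.0003 0 -0.006 0 -4 0 -1;-0.0003 0 -0.0053 0 -4 0 -1;-0.0004 0 -0.005 0 -4 0 -1;-0.0004 0 -0.0047 0 -4 0 -1;0 0 0 0 0 0 -1'; python3 -c "
from h import *
snap('wrist','w6');snap('side','d6');to(*tcp(16,14),YAW,14)
s=load('d6')['color'][150:290,150:330,::-1]; cv2.imwrite('pics/d6c.png',cv2.resize(s,None,fx=4,fy=4))"
```

```text
clock: 8.93
tcp_pos: [0.6213, 0.14, 0.0358]
tool_rot: [-179.9, -14.0, -3.3]
wrist_force: [-0.3, 0.3, -2.1]
opening: 0.0533
shift [-0.0004 -0.0006 -0.001 ] turn [-0.09 -0.03  0.07] | clk 9.03 pos [0.6206 0.14   0.0351] rot [-179.9  -14.    -3.3] F [ 1.6  0.8 -1.7] op 0.0529 j [ 12.   1. 108.  -4.  57. 107.]
```

View pics/d6c.png

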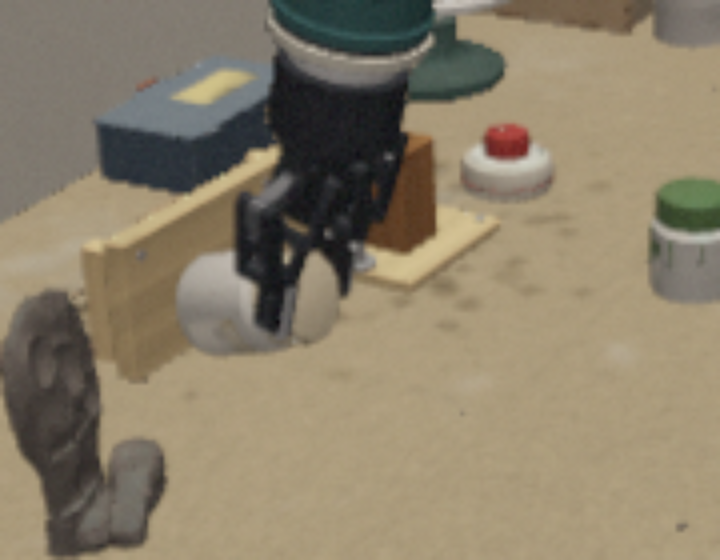

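View pics/w6.png

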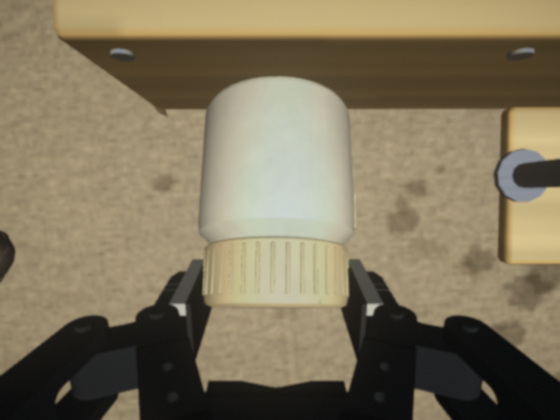

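```bash
python3 -m inch '-0.0004 0 -0.0044 0 -4 0 -1;-0.0004 0 -0.0041 0 -4 0 -1;-0.0003 0 -0.0038 0 -4 0 -1;-0.0001 0 -0.0035 0 -4 0 -1;0 0 0 0 0 0 -1'; python3 -c "
from h import *
to(*tcp(32,-2),YAW,-2)
th=np.arange(36,54,4); arc(th,30-th,[0]*5)"
```

```text
clock: 9.65
tcp_pos: [0.6177, 0.14, 0.0507]
tool_rot: [-179.9, 2.0, -3.3]
wrist_force: [-0.9, 0.6, -0.3]
opening: 0.0533
shift [-0.0012 -0.0007 -0.0006] turn [-0.06 -0.05  0.07] | clk 9.65 pos [0.6177 0.14   0.0507] rot [-179.9    2.    -3.3] F [-0.9  0.6 -0.3] op 0.0533 j [ 10.   9.  98.   1.  76. 103.]
-0.0011 -0.0007 -0.0038 -0.1 -4.0 0.1
0.0002 -0.0000 -0.0030 0.0 -4.0 -0.0
0.0004 -0.0000 -0.0028 -0.0 -4.0 -0.0
0.0007 -0.0000 -0.0027 0.0 -4.0 0.0
0.0010 -0.0000 -0.0025 -0.0 -4.0 -0.0
[0.6212 0.1405 0.0648]
```

```bash
python3 -m inch '-0.0002 0 -0.0034 0 -4 0 -1;0.0002 0 -0.003 0 -4 0 -1;0.0004 0 -0.0028 0 -4 0 -1;0.0007 0 -0.0027 0 -4 0 -1;0.001 0 -0.0025 0 -4 0 -1;0 0 0 0 0 0 -1'; python3 -c "
from h import *
snap('wrist','w7');snap('side','d7');to(*tcp(52,-22),YAW,-22)
th=np.arange(56,91,4); arc(th,np.r_[-25,[-25]*8],[0.0005]*3+[.001]*6)
s=load('d7')['color'][150:290,150:330,::-1]; cv2.imwrite('pics/d7c.png',cv2.resize(s,None,fx=4,fy=4))"
```

```text
clock: 10.4
tcp_pos: [0.6219, 0.1397, 0.0639]
tool_rot: [-179.9, 21.9, -3.3]
wrist_force: [-0.3, -0.4, -2.2]
opening: 0.0531
shift [-0.0006 -0.0006 -0.0003] turn [-0.03 -0.14  0.12] | clk 10.5 pos [0.6216 0.1398 0.0643] rot [-179.9   21.9   -3.2] F [ 0.7  0.8 -3.2] op 0.0532 j [  8.  21.  84.   4.  97. 101.]
0.0013 -0.0006 -0.0029 -0.0 -3.1 0.1
0.0025 0.0000 -0.0022 0.0 0.0 0.0
0.0030 0.0000 -0.0020 0.0 0.0 0.0
0.0039 -0.0000 -0.0019 0.0 0.0 0.0
0.0038 0.0000 -0.0015 0.0 0.0 0.0
0.0042 0.0000 -0.0013 0.0 0.0 0.0
0.0046 -0.0000 -0.0010 0.0 0.0 0.0
0.0050 0.0000 -0.0007 0.0 0.0 0.0
0.0053 -0.0000 -0.0005 0.0 0.0 0.0
[0.6579 0.1383 0.0628]
```

View pics/d7c.png

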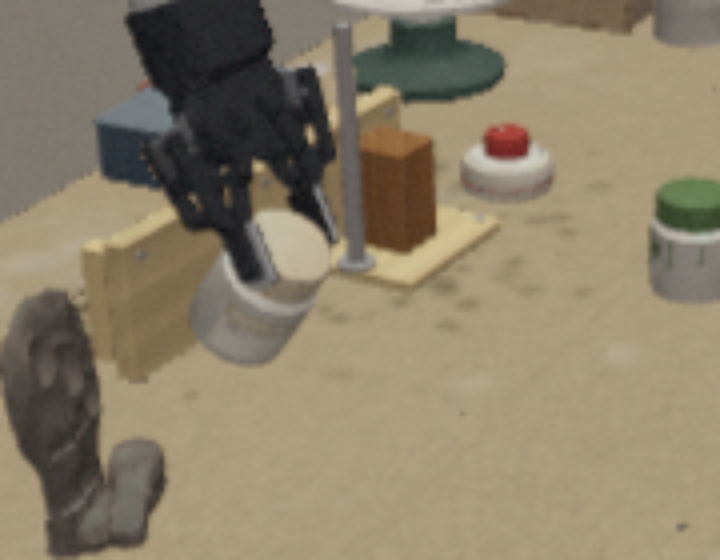

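View pics/w7.png

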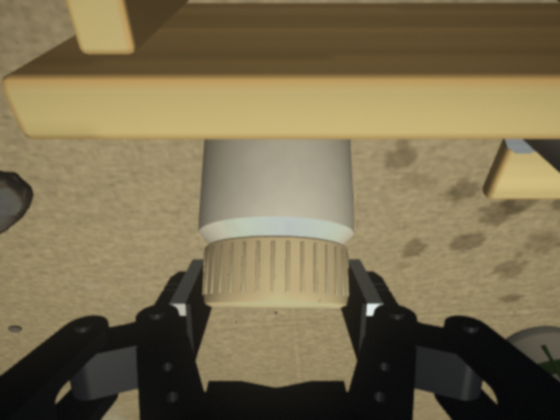

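```bash
python3 -m inch '0.0004 0 0.0009 0 0 0 -1;0 0 0 0 0 0 -1'; python3 -m inch '0.0004 0 0.0009 0 0 0 -1;0 0 0 0 0 0 -1'
```

```text
clock: 10.75
tcp_pos: [0.6217, 0.1399, 0.0641]
tool_rot: [-179.9, 21.9, -3.2]
wrist_force: [-0.3, -0.1, -2.9]
opening: 0.0528
clock: 11.0
tcp_pos: [0.6221, 0.1399, 0.0636]
tool_rot: [-179.9, 21.9, -3.2]
wrist_force: [-1.5, 0.5, 4.7]
opening: 0.0532
```

```bash
python3 -m inch '0.0018 0 -0.0023 0 -3 0 -1;0.0025 0 -0.0022 0 0 0 -1;0.003 0 -0.002 0 0 0 -1;0 0 0 0 0 0 -1'; python3 -m inch '0.0039 0 -0.0019 0 0 0 -1;0.0038 0 -0.0015 0 0 0 -1;0 0 0 0 0 0 -1';  python3 -c "
from h import *
snap('side','d8');to(*tcp(72,-25),YAW,-25)
s=load('d8')['color'][150:290,150:330,::-1]; cv2.imwrite('pics/d8c.png',cv2.resize(s,None,fx=4,fy=4))"
```

```text
clock: 11.5
tcp_pos: [0.6313, 0.1392, 0.0659]
tool_rot: [-179.9, 24.9, -3.2]
wrist_force: [-1.3, 0.3, 0.8]
opening: 0.0534
clock: 11.88
tcp_pos: [0.64, 0.1387, 0.0656]
tool_rot: [-179.9, 24.9, -3.2]
wrist_force: [0.2, -1.0, 0.8]
opening: 0.0531
shift [-0.0025 -0.0006 -0.0011] turn [-0.05 -0.06  0.13] | clk 11.93 pos [0.6399 0.1388 0.0657] rot [-179.9   24.9   -3.2] F [-0.9 -0.1  0.2] op 0.0534 j [  8.  24.  79.   5. 101. 101.]
```

View pics/d8c.png

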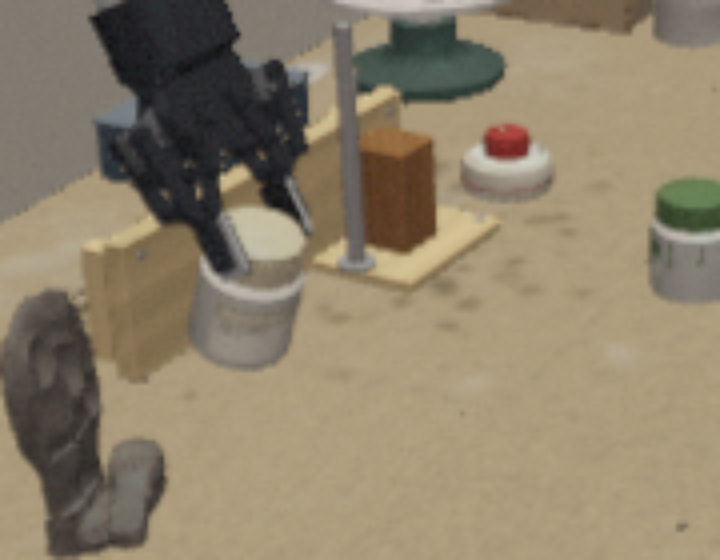

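```bash
python3 -m inch '0.0042 0 -0.0013 0 0 0 -1;0.0046 0 -0.001 0 0 0 -1;0.005 0 -0.0007 0 0 0 -1;0 0 0 0 0 0 -1'; python3 -m inch '0.0035 0 -0.0003 0 0 0 -1;0 0 0 0 0 0 -1';  python3 -c "
from h import *
snap('wrist','w9');snap('side','d9');to(*tcp(90,-25),YAW,-25)
s=load('d9')['color'][150:290,150:330,::-1]; cv2.imwrite('pics/d9c.png',cv2.resize(s,None,fx=4,fy=4))"
```

```text
clock: 12.42
tcp_pos: [0.6539, 0.138, 0.0624]
tool_rot: [-179.9, 25.0, -3.2]
wrist_force: [-0.9, 0.9, -0.9]
opening: 0.0532
clock: 12.68
tcp_pos: [0.6569, 0.1378, 0.0614]
tool_rot: [-179.9, 25.0, -3.2]
wrist_force: [0.0, -0.3, -0.1]
opening: 0.0532
shift [ 0.0022 -0.0005 -0.0014] turn [-0.05 -0.04  0.13] | clk 12.78 pos [0.6568 0.1379 0.0615] rot [-179.9   25.    -3.2] F [ 0.7  0.4 -0.4] op 0.0531 j [  8.  27.  77.   5. 101. 101.]
```

View pics/d9c.png

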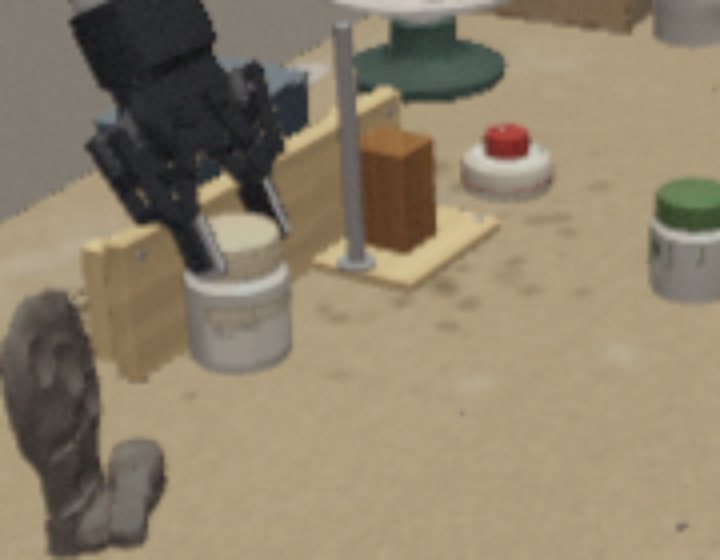

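View pics/w9.png

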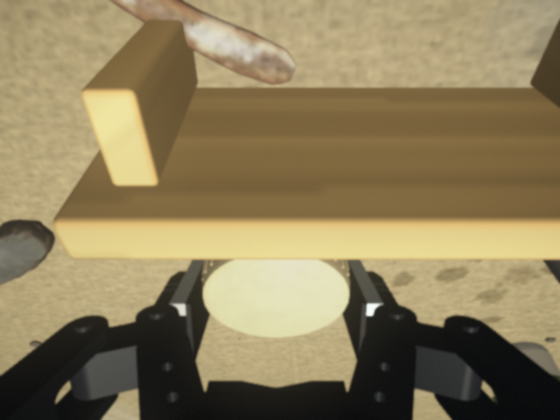

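```bash
python3 -m inch '0.0013 0 -0.0004 0 0 0 -1;0 0 0 0 0 0 -1'; python3 -m inch '0.0009 0 -0.0004 0 0 0 -1;0 0 0 0 0 0 -1'; python3 -m inch '0.0009 0 -0.0004 0 0 0 -1;0 0 0 0 0 0 -1'
```

```text
clock: 13.02
tcp_pos: [0.6578, 0.1378, 0.0613]
tool_rot: [-179.9, 25.0, -3.2]
wrist_force: [-4.5, 0.5, 2.4]
opening: 0.0534
clock: 13.28
tcp_pos: [0.6582, 0.1378, 0.0614]
tool_rot: [-179.9, 25.1, -3.2]
wrist_force: [-9.9, -0.8, 3.5]
opening: 0.0533
clock: 13.52
tcp_pos: [0.6585, 0.1378, 0.0615]
tool_rot: [-179.9, 25.2, -3.2]
wrist_force: [-17.9, 0.0, 6.6]
opening: 0.0534
```

```bash
python3 -m inch '-0.0007 0 0 0 0 0 1;0 0 0 0 0 0 1;0 0 0 0 0 0 1;0 0 0 0 0 0 1'; python3 -m inch '0 0 -0.02 0 0 0 1;0 0 -0.02 0 0 0 1;0 0 -0.02 0 0 0 1;0 0 -0.02 0 0 0 1;0 0 0 0 0 0 1'; python3 -c "
from h import *
snap('wrist','w10');snap('side','d10');snap('scene','s10')
to(.60,.05,.25,-3.35)
s=load('d10')['color'][150:290,150:330,::-1]; cv2.imwrite('pics/d10c.png',cv2.resize(s,None,fx=4,fy=4))"
```

```text
clock: 14.02
tcp_pos: [0.6595, 0.1377, 0.0616]
tool_rot: [-179.9, 25.0, -3.2]
wrist_force: [-0.4, -0.4, 0.5]
opening: 0.0852
clock: 14.65
tcp_pos: [0.6945, 0.1356, 0.1366]
tool_rot: [-179.9, 24.8, -3.2]
wrist_force: [-0.1, 0.4, -1.0]
opening: 0.0851
shift [-0.1289  0.0906 -0.0684] turn [-0.07 25.01  0.12] | clk 14.8 pos [0.6929 0.1356 0.1336] rot [-179.9   25.    -3.2] F [ 0.1  0.6 -0.5] op 0.0854 j [  7.  28.  68.   5. 108. 101.]
```

View pics/d10c.png

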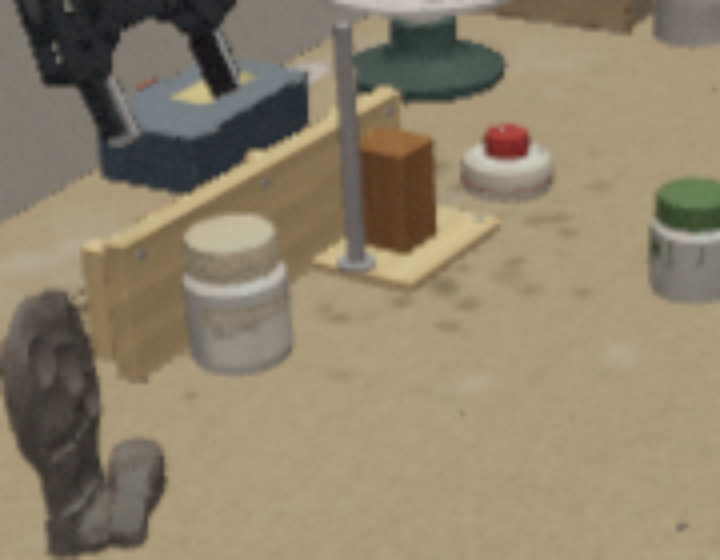

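View pics/w10.png

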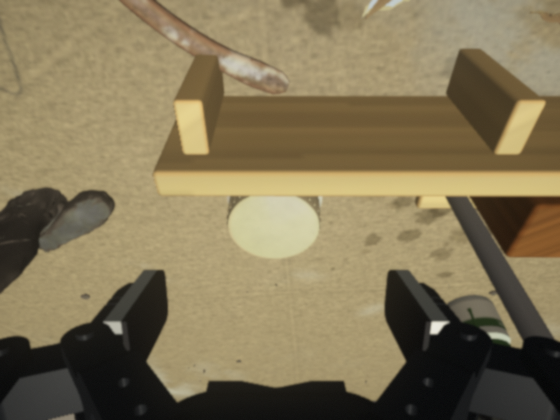

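The jar stands upright against the board. I'll back off, look at the rack and jar from above, then go to the keeper.

```bash
python3 -m inch '-0.021 0 -0.045 0 0 0 1;-0.021 0 -0.045 0 0 0 1;-0.021 0 -0.045 0 0 0 1;0 0 0 0 8.3 0 1;0 0 0 0 8.4 0 1;0 0 0 0 8.3 0 1;0 0 0 0 0 0 1'; python3 -c "
from h import *
to(.55,.04,.29,-3.35)"
```

```text
clock: 15.68
tcp_pos: [0.6915, 0.1357, 0.2838]
tool_rot: [-179.9, -0.1, -3.2]
wrist_force: [-0.2, -0.5, 0.1]
opening: 0.0854
shift [-0.1359  0.1034 -0.0066] turn [-0.11 -0.1   0.14] | clk 15.68 pos [0.6915 0.1357 0.2838] rot [-1.799e+02 -1.000e-01 -3.200e+00] F [-0.2 -0.5  0.1] op 0.0854 j [  9.  10.  74.   0.  96. 102.]
```

```bash
python3 -m inch '-0.04 0.035 0 0 0 0 1;-0.04 0.035 0 0 0 0 1;-0.04 0.033 0 0 0 0 1;-0.016 0 0 0 0 0 1;0 0 0 0 0 0 1;0 0 0 0 0 0 1'
python3 - <<'E'
from h import *
to(.55,.04,.29,-3.35); snap('wrist','w11'); snap('scene','s11'); snap('side','d11')
E
```

```text
clock: 16.42
tcp_pos: [0.5521, 0.0408, 0.2825]
tool_rot: [-179.9, 0.1, -3.2]
wrist_force: [0.5, 0.9, -0.8]
opening: 0.085
shift [-0.0021  0.0009 -0.0075] turn [-0.11  0.06  0.13] | clk 16.43 pos [0.5521 0.0408 0.2825] rot [-1.799e+02  1.000e-01 -3.200e+00] F [ 0.5  0.9 -0.8] op 0.085 j [ 2. -9. 93.  0. 96. 95.]
```

View pics/w11.png

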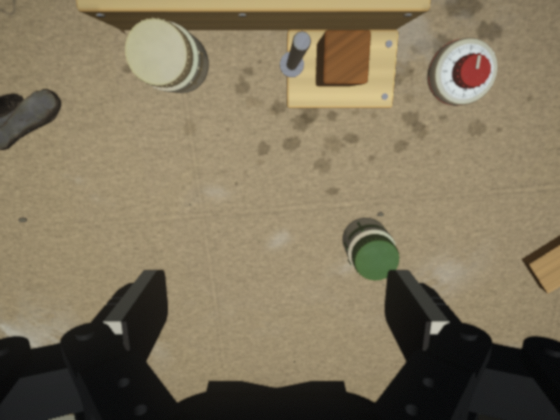

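Run:
```python
from h import *
s=load('w11'); im=s['color']
cv2.imwrite('pics/w11c.png',cv2.resize(im[0:120,70:430,::-1],None,fx=2.2,fy=2.2,interpolation=cv2.INTER_CUBIC)); cv2.imwrite('pics/w11d.png',cv2.resize(im[15:95,265:345,::-1],None,fx=7,fy=7,interpolation=cv2.INTER_CUBIC))
Rm=Ro.from_euler('xyz',s['rotation'],degrees=True).as_matrix()
def pix(u,v,z):
    d=Rm@np.array([(u-s['cx'])/s['fx'],(v-s['cy'])/s['fy'],1]); return np.round(s['xyz']+d*(z-s['xyz'][2])/d[2],4)
print(s['xyz'],s['rotation'],s['fx'],s['cx'],s['cy'])
print('lid',pix(157,53,.082),'tip',pix(301,40,.173),'flange',pix(291,66,.012))
w=cloud(s); 
for n,(a,b,c,d,e,f) in dict(lid=(.6,.7,.09,.19,.076,.09),block=(.62,.69,-.06,.003,.077,.088),rodtop=(.63,.68,0,.04,.168,.18)).items():
  for k in ['w11','s11','d11']:
    P=cloud(load(k)).reshape(-1,3); q=P[(P[:,0]>a)&(P[:,0]<b)&(P[:,1]>c)&(P[:,1]<d)&(P[:,2]>e)&(P[:,2]<f)]
    if len(q)>3: print(n,k,len(q),np.round((np.percentile(q,2,0)+np.percentile(q,98,0))/2,4),np.round(np.ptp(q,0),3),np.round(cv2.minEnclosingCircle(q[:,:2].astype(np.float32))[0],4),np.round(np.median(q[:,2]),4))
```

```text
[0.62362461 0.03541913 0.42511762] [ 1.63531602e+02  6.96578963e-02 -9.32386332e+01] 369.6605253394021 275.79271537206165 207.99298940555383
lid [0.6671 0.1359 0.082 ] tip [0.658 0.018 0.173] flange [0.6555 0.0182 0.012 ]
lid w11 3919 [0.6717 0.1302 0.0831] [0.06  0.093 0.014] [0.6882 0.1364] 0.0815
lid s11 301 [0.6702 0.1363 0.0825] [0.062 0.1   0.014] [0.6883 0.1401] 0.0818
lid d11 325 [0.6707 0.1344 0.083 ] [0.06  0.094 0.014] [0.6872 0.1376] 0.0812
block w11 2695 [ 0.6617 -0.0276  0.0824] [0.057 0.054 0.011] [ 0.6615 -0.0332] 0.0819
block s11 178 [ 0.6598 -0.031   0.0823] [0.06  0.053 0.011] [ 0.6594 -0.0335] 0.0827
block d11 135 [ 0.6606 -0.0303  0.0817] [0.06  0.055 0.01 ] [ 0.6607 -0.0309] 0.0818
rodtop w11 313 [0.6575 0.018  0.1734] [0.011 0.011 0.009] [0.6577 0.018 ] 0.1746
rodtop d11 17 [0.6559 0.0227 0.1722] [0.011 0.009 0.007] [0.655  0.0227] 0.1719
```

View pics/w11d.png

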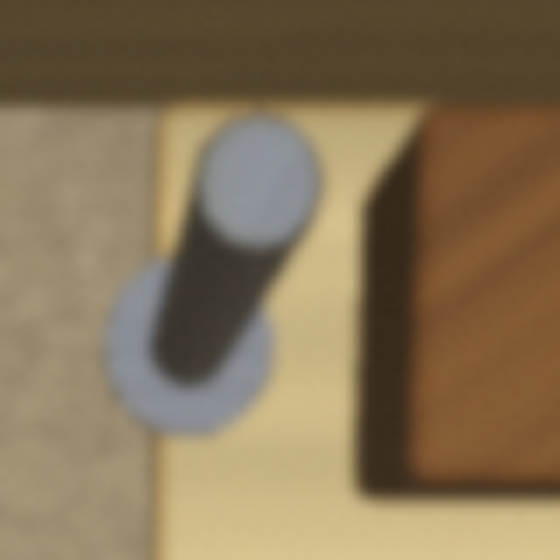

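```bash
python3 -c "
from h import *
rows([(.52,-.08,.28,60,0,7),(.445,-.338,.25,125,0,8)])"
```

```text
-0.0036 0.0175 0.0003 -0.0 -0.0 -9.0
-0.0063 0.0167 0.0003 -0.0 -0.0 -9.0
-0.0088 0.0155 0.0003 -0.0 -0.0 -9.0
-0.0112 0.0139 0.0003 -0.0 -0.0 -9.0
-0.0132 0.0120 0.0003 -0.0 -0.0 -9.0
-0.0149 0.0098 0.0003 -0.0 -0.0 -9.0
-0.0163 0.0073 0.0003 -0.0 -0.0 -9.0
-0.0326 0.0080 0.0038 0.0 0.0 -8.1
-0.0334 0.0033 0.0038 0.0 0.0 -8.1
-0.0336 -0.0014 0.0038 0.0 0.0 -8.1
-0.0330 -0.0062 0.0038 0.0 0.0 -8.1
-0.0318 -0.0108 0.0038 0.0 0.0 -8.1
-0.0300 -0.0152 0.0038 0.0 0.0 -8.1
-0.0275 -0.0192 0.0038 0.0 0.0 -8.1
-0.0245 -0.0229 0.0038 0.0 0.0 -8.1
```

```bash
python3 -m inch '-0.0036 0.0175 0 0 0 -9 1;-0.0063 0.0167 0 0 0 -9 1;-0.0088 0.0155 0 0 0 -9 1;-0.0112 0.0139 0 0 0 -9 1;-0.0132 0.012 0 0 0 -9 1;-0.0149 0.0098 0 0 0 -9 1;-0.0163 0.0073 0 0 0 -9 1;-0.0326 0.008 0.0038 0 0 -8.1 1;-0.0334 0.0033 0.0038 0 0 -8.1 1;-0.0336 -0.0014 0.0038 0 0 -8.1 1;-0.033 -0.0062 0.0038 0 0 -8.1 1;-0.0318 -0.0108 0.0038 0 0 -8.1 1;-0.03 -0.0152 0.0038 0 0 -8.1 1;-0.0275 -0.0192 0.0038 0 0 -8.1 1;-0.0245 -0.0229 0.0038 0 0 -8.1 1;0 0 0 0 0 0 1;0 0 0 0 0 0 1'
python3 - <<'E'
from h import *
snap('wrist','w12'); to(.443,-.339,.12,125)
E
```

```text
clock: 18.7
tcp_pos: [0.443, -0.3376, 0.2516]
tool_rot: [179.9, -0.1, 124.5]
wrist_force: [0.0, 1.0, 0.1]
opening: 0.0854
shift [-0.0015 -0.0012  0.1317] turn [ 0.08 -0.08 -0.5 ] | clk 18.75 pos [ 0.4431 -0.3373  0.2517] rot [ 1.799e+02 -1.000e-01  1.245e+02] F [-0.8  0.4  0. ] op 0.0855 j [-40.  -8.  96.   0.  93. -74.]
```

View pics/w12.png

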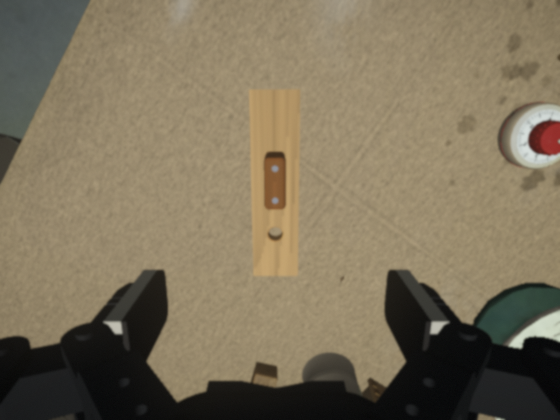

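Wrist view: the bar spans rows 89-276 and is nearly vertical in the picture. The handle is at (275,182) and the hole at (275,233), so keeper +y points up in the image. Next I'll fit it.

Run:
```python
from h import *
s=load('w12'); P=cloud(s).reshape(-1,3)
b=lambda e,f:P[(abs(P[:,0]-.45)<.13)&(abs(P[:,1]+.345)<.13)&(P[:,2]>e)&(P[:,2]<f)][:,:2].astype(np.float32)
print('bar',cv2.minAreaRect(b(.011,.021)),cv2.boxPoints(cv2.minAreaRect(b(.011,.021))).tolist()); print('hand',cv2.minAreaRect(b(.056,.066)))
q=P[(abs(P[:,0]-.45)<.13)&(abs(P[:,1]+.345)<.13)&(P[:,2]>.056)&(P[:,2]<.07)];print(np.median(q[:,2]),q.mean(0))
Rm=Ro.from_euler('xyz',s['rotation'],degrees=True).as_matrix()
def pix(u,v,z):
    d=Rm@np.array([(u-s['cx'])/s['fx'],(v-s['cy'])/s['fy'],1]); return np.round(s['xyz']+d*(z-s['xyz'][2])/d[2],4)
print('hole',pix(275.5,232.5,.016),'handle',pix(275,182,.061))
```

```text
bar ((0.45184123516082764, -0.35445624589920044), (0.0501033179461956, 0.20012642443180084), 34.69572448730469) [[0.37428632378578186, -0.2864454686641693], [0.48820188641548157, -0.45098671317100525], [0.5293961763381958, -0.42246702313423157], [0.4154805839061737, -0.25792577862739563]]
hand ((0.44297194480895996, -0.3411140739917755), (0.019630765542387962, 0.04930458590388298), 33.91638946533203)
0.06074768930117477 [ 0.44227711 -0.3404846   0.06050596]
hole [ 0.4803 -0.394   0.016 ] handle [ 0.4427 -0.3399  0.061 ]
```

```bash
python3 -m inch '-0.0027 -0.0019 0.03 0 0 0 1;0 0 0.04 0 0 0 1;0 0 0.04 0 0 0 1;0 0 0.04 0 0 0 1;0 0 0.03 0 0 0 1;0 0 0.02 0 0 0 1;0 0 0.02 0 0 0 1;0 0 0.008 0 0 0 1;0 0 0 0 0 0 1;0 0 0 0 0 0 1'
python3 - <<'E'
from h import *
snap('wrist','w13'); to(.443,-.341,.024,124.7)
E
```

```text
clock: 20.0
tcp_pos: [0.4431, -0.3411, 0.0247]
tool_rot: [179.9, 0.0, 124.5]
wrist_force: [-0.1, 0.1, 0.1]
opening: 0.0853
shift [0.0001 0.     0.0006] turn [ 0.09  0.01 -0.16] | clk 20.05 pos [ 0.443  -0.3411  0.0246] rot [179.9   0.  124.5] F [ 0.5 -0.4 -0.2] op 0.0854 j [-40.   0. 109.   0.  71. -75.]
```

View pics/w13.png

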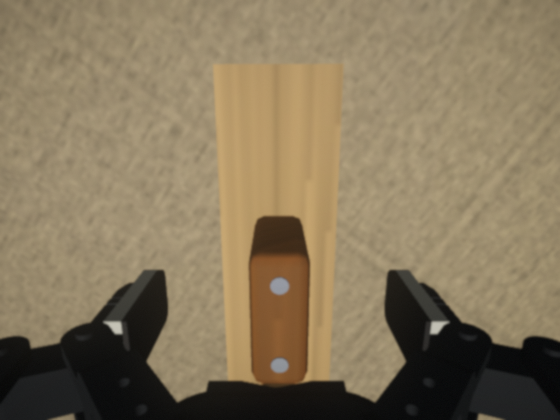

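```bash
python3 -m inch '0 0 0 0 0 0 -1;0 0 0 0 0 0 -1;0 0 0 0 0 0 -1;0 0 0 0 0 0 -1;0 0 0 0 0 0 -1;0 0 0 0 0 0 -1;0 0 0 0 0 0 -1' 60; python3 -m inch '0 0 -0.02 0 0 0 -1;0 0 -0.04 0 0 0 -1;0 0 -0.05 0 0 0 -1;0 0 -0.05 0 0 0 -1;0 0 -0.05 0 0 0 -1;0 0 -0.03 0 0 0 -1;0 0 0 0 0 0 -1'
python3 - <<'E'
from h import *
snap('wrist','w14'); snap('side','d14')
# target TCP: handle over rack (0,65) 
c,s=np.cos(np.radians(-3.35)),np.sin(np.radians(-3.35)); t=[.6576-s*.065,.018+c*.065]; print(t)
rows([(.53,-.16,.27,105,0,6),(t[0],t[1],.27,86.65,0,7)])
E
```

```text
clock: 20.92
tcp_pos: [0.4427, -0.3408, 0.0239]
tool_rot: [179.9, -0.1, 124.5]
wrist_force: [-0.9, 0.4, 3.2]
opening: 0.0193
clock: 21.8
tcp_pos: [0.4429, -0.3414, 0.267]
tool_rot: [179.9, 0.2, 124.5]
wrist_force: [0.3, 0.6, -3.2]
opening: 0.0195
[np.float64(0.661398289463686), np.float64(0.08288892815534905)]
0.0165 0.0291 -0.0011 0.0 -0.0 3.3
0.0182 0.0282 -0.0011 0.0 -0.0 3.3
0.0197 0.0271 -0.0011 0.0 -0.0 3.3
0.0213 0.0259 -0.0011 0.0 -0.0 3.3
0.0227 0.0247 -0.0011 0.0 -0.0 3.3
0.0241 0.0233 -0.0011 0.0 -0.0 3.3
0.0287 0.0271 0.0000 0.0 -0.0 2.6
0.0299 0.0258 0.0000 0.0 -0.0 2.6
0.0310 0.0244 0.0000 0.0 -0.0 2.6
0.0321 0.0229 0.0000 0.0 -0.0 2.6
0.0331 0.0214 0.0000 0.0 -0.0 2.6
0.0341 0.0199 0.0000 0.0 -0.0 2.6
0.0349 0.0183 0.0000 0.0 -0.0 2.6
```

View pics/w14.png

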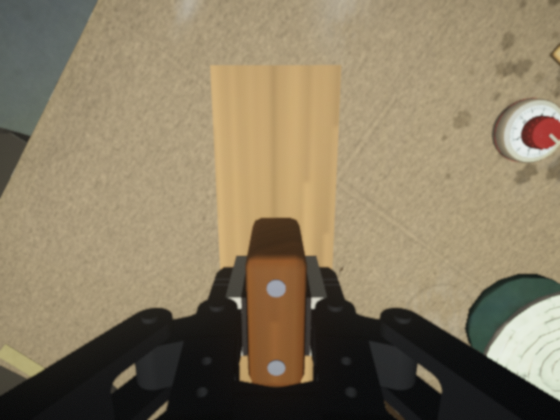

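View pics/d14.png

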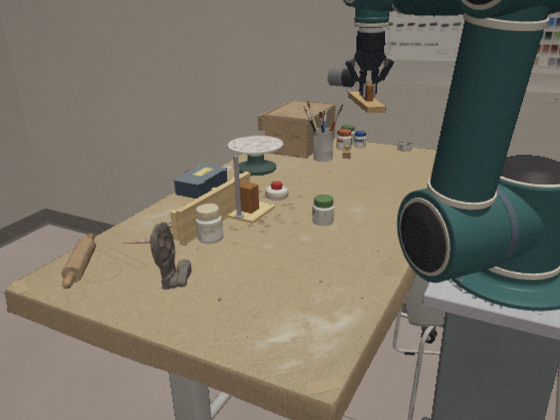

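```bash
python3 -m inch '0.0165 0.0291 -0.0011 0 0 3.3 -1;0.0182 0.0282 -0.0011 0 0 3.3 -1;0.0197 0.0271 -0.0011 0 0 3.3 -1;0.0213 0.0259 -0.0011 0 0 3.3 -1;0.0227 0.0247 -0.0011 0 0 3.3 -1;0.0241 0.0233 -0.0011 0 0 3.3 -1;0.0287 0.0271 0 0 0 2.6 -1;0.0299 0.0258 0 0 0 2.6 -1;0.031 0.0244 0 0 0 2.6 -1;0.0321 0.0229 0 0 0 2.6 -1;0.0331 0.0214 0 0 0 2.6 -1;0.0341 0.0199 0 0 0 2.6 -1;0.0349 0.0183 0 0 0 2.6 -1;0 0 0 0 0 0 -1;0 0 0 0 0 0 -1;0 0 0 0 0 0 -1'
python3 - <<'E'
from h import *
snap('wrist','w15'); snap('side','d15'); snap('scene','s15'); to(.6614,.0829,.27,86.65)
a=load('d15')['color'][100:250,160:340,::-1]; b=load('s15')['color'][110:260,160:340,::-1]
cv2.imwrite('pics/ds15.png',np.hstack([cv2.resize(x,None,fx=2.2,fy=2.2,interpolation=cv2.INTER_CUBIC) for x in (a,b)]))
E
```

```text
clock: 23.9
tcp_pos: [0.6624, 0.0814, 0.2707]
tool_rot: [-180.0, -0.1, 86.5]
wrist_force: [-0.2, -1.3, -2.3]
opening: 0.0197
shift [ 0.0013 -0.0012  0.0013] turn [ 0.03 -0.1  -0.14] | clk 24.05 pos [0.6625 0.0815 0.2713] rot [ 1.80e+02 -1.00e-01  8.65e+01] F [ 0.  -0.3 -1.9] op 0.0196 j [ 5.  5. 80.  0. 94.  8.]
```

View pics/ds15.png

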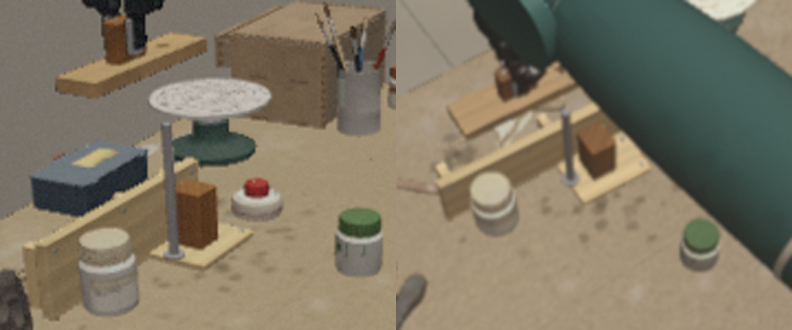

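View pics/w15.png

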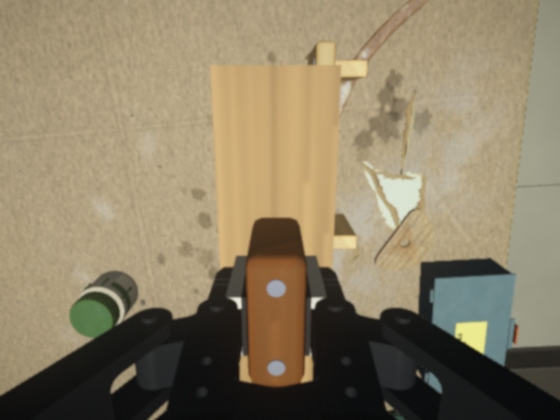

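Run:
```python
from h import *
from scipy.optimize import least_squares
st=bot.read_state(); p=st['tcp_pos']; R=Ro.from_euler('xyz',st['tool_rot'],degrees=True)
for k in ['w15','s15','d15']:
    P=cloud(load(k)).reshape(-1,3); P=P[np.isfinite(P[:,2])]; L=R.inv().apply(P-p)  # tool coords
    for nm,(a,b,lo,hi) in dict(bar=(-.13,.1,.002,.018),hand=(-.035,.035,-.043,-.032)).items():
        q=L[(L[:,0]>a)&(L[:,0]<b)&(abs(L[:,1])<.035)&(L[:,2]>lo)&(L[:,2]<hi)]
        if len(q)<10: print(k,nm,len(q)); continue
        r=cv2.minAreaRect(q[:,:2].astype(np.float32)); print(k,nm,len(q),'x',q[:,0].min().round(4),q[:,0].max().round(4),'y',q[:,1].min().round(4),q[:,1].max().round(4),'zmed',np.median(q[:,2]).round(4),np.round(r[0],4),np.round(r[1],4),round(r[2],2))
    # top plane fit
    q=L[(L[:,0]>-.12)&(L[:,0]<.085)&(abs(L[:,1])<.024)&(L[:,2]>.003)&(L[:,2]<.013)]
    if len(q)>20:
        A=np.c_[q[:,:2],np.ones(len(q))]; c=np.linalg.lstsq(A,q[:,2],rcond=None)[0]; print('   plane slopes deg',np.round(np.degrees(c[:2]),2),'z',c[2].round(4))
```

```text
w15 bar 22157 x -0.0743 0.0831 y -0.0257 0.0248 zmed 0.0084 [ 0.0044 -0.0005] [0.0505 0.1574] 89.99
w15 hand 9279 x -0.0257 0.0241 y -0.0316 0.0311 zmed -0.0365 [0.0017 0.0026] [0.05   0.0479] 52.92
   plane slopes deg [0.12 0.1 ] z 0.0083
s15 bar 704 x -0.0685 0.0835 y -0.0294 0.0261 zmed 0.0077 [ 0.0075 -0.0017] [0.0556 0.1519] 89.99
s15 hand 49 x -0.0098 0.0243 y -0.0218 0.0199 zmed -0.0373 [ 0.0109 -0.0016] [0.0318 0.0291] 51.25
   plane slopes deg [-0.09  0.02] z 0.0075
d15 bar 724 x -0.1163 0.0873 y -0.0292 0.0255 zmed 0.0087 [-0.0145 -0.0021] [0.2037 0.0546] 0.22
d15 hand 114 x -0.0094 0.0269 y -0.0288 0.0293 zmed -0.0367 [ 0.0043 -0.0023] [0.0412 0.0481] 37.37
   plane slopes deg [0.16 0.18] z 0.0082
```

```bash
python3 -m inch '0.0024 -0.0008 0.02 0 0 0 -1;0 0 0.02 0 0 0 -1;0 0 0.02 0 0 0 -1;0 0 0.005 0 0 0 -1;0 0 0 0 0 0 -1;0 0 0 0 0 0 -1'
python3 - <<'E'
from h import *
snap('side','d16'); snap('scene','s16'); to(.6618,.0839,.205,86.65)
a=load('d16')['color'][100:250,160:340,::-1]; b=load('s16')['color'][110:260,160:340,::-1]
cv2.imwrite('pics/ds16.png',np.hstack([cv2.resize(x,None,fx=2.2,fy=2.2,interpolation=cv2.INTER_CUBIC) for x in (a,b)]))
cv2.imwrite('pics/d16c.png',cv2.resize(load('d16')['color'][130:200,190:290,::-1],None,fx=7,fy=7,interpolation=cv2.INTER_CUBIC))
E
```

```text
clock: 24.8
tcp_pos: [0.6624, 0.0847, 0.207]
tool_rot: [179.9, -0.1, 86.5]
wrist_force: [0.2, -0.4, -1.2]
opening: 0.0197
shift [-0.0008 -0.0005  0.002 ] turn [ 0.08 -0.11 -0.1 ] | clk 24.9 pos [0.6624 0.0847 0.207 ] rot [ 1.799e+02 -1.000e-01  8.650e+01] F [-0.2  0.6 -3.4] op 0.0193 j [ 5.  6. 85.  0. 88.  9.]
```

View pics/ds16.png

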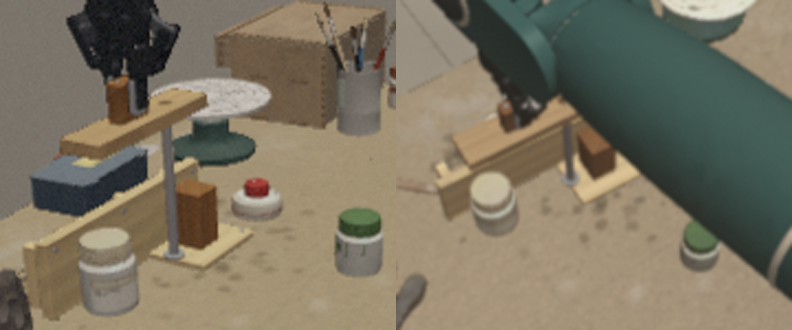

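View pics/d16c.png

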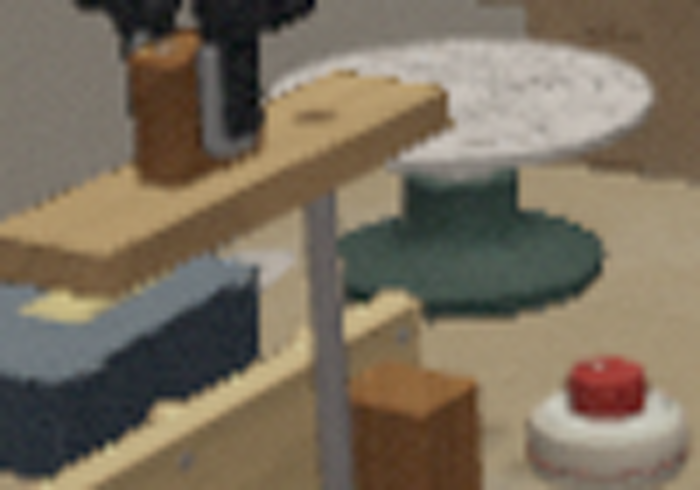

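Run:
```python
from h import *
s=load('d16'); g=s['color'].astype(float).mean(2)
Rm=Ro.from_euler('xyz',s['rotation'],degrees=True).as_matrix()
def pix(u,v,z):
    d=Rm@np.array([(u-s['cx'])/s['fx'],(v-s['cy'])/s['fy'],1]); return np.round(s['xyz']+d*(z-s['xyz'][2])/d[2],4)
def proj(P):
    c=Rm.T@(np.array(P)-s['xyz']); return np.round([s['fx']*c[0]/c[2]+s['cx'],s['fy']*c[1]/c[2]+s['cy']],2)
print(s['fx'])
sub=g[143:151,229:243]; print(sub.astype(int))
v,u=np.mgrid[143:151,229:243]; w=np.clip(np.median(sub)-12-sub,0,None); w[:, :2]=0; 
print('hole px',(w*u).sum()/w.sum(),(w*v).sum()/w.sum(), pix((w*u).sum()/w.sum(),(w*v).sum()/w.sum(),.1987))
for z in (.175,.12,.06,.1987): print('rod proj',z,proj([.6572,.018,z]))
print('hole exp proj',proj([.6624-.0046,.0847-.0659,.1987]))
for r in (162,170,178,190): 
    row=g[r,226:250]; print(r,row.astype(int))
d=load('d11')['color']; cv2.imwrite('pics/d11f.png',cv2.resize(d[195:225,215:275,::-1],None,fx=12,fy=12,interpolation=cv2.INTER_CUBIC)); print('flange proj',proj([.6572,.018,.012]))
```

```text
514.0537812759251
[[172 131 142 148 149 150 152 153 152 150 147 146 146 148]
 [139 147 148 150 150 149 150 151 147 146 145 147 152 151]
 [149 148 148 144 143 135 134 136 135 145 147 149 148 148]
 [149 152 143 122 106  97  96 105 115 137 145 146 146 145]
 [149 148 141 123 119 119 119 125 134 143 145 145 146 141]
 [146 147 147 144 143 145 144 143 144 145 143 141 137 116]
 [146 144 143 144 144 145 145 147 141 142 128 116  92  87]
 [143 145 143 144 145 145 144 143 121 114  90  87  86  82]]
hole px 238.21385176184694 148.31500607533414 [0.6409 0.0282 0.1987]
rod proj 0.175 [235.24 155.56]
rod proj 0.12 [236.49 176.45]
rod proj 0.06 [237.81 198.41]
rod proj 0.1987 [234.68 146.33]
hole exp proj [234.3  146.39]
162 [102 116 136 140 139 140 141 116  94  93  92  92 123 134 135 104  84  73
  68  67  54  56  52  49]
170 [ 77 150 155 144 141 142 143 144 101  92  94  92  98  70  69  72  75  72
  78  79  76  78  78  74]
178 [ 40 130 142 142 141 138 159 168 140 100  94  95  88 127 120 100  98  97
  98  96  98  92  99 111]
190 [102 102 102 105 105 104 104 104 104  91  92  93  94  83  67  55  52  60
  56  58  59  59  58  59]
flange proj [238.83 215.4 ]
```

View pics/d11f.png

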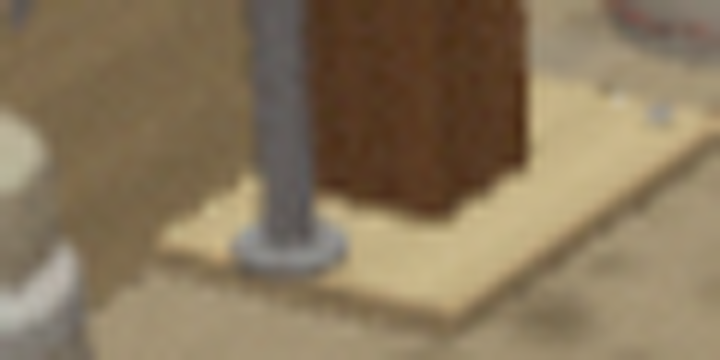

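The side view puts the hole at (234.6,146.2) and the rod axis carried up to that height at (234.4,146.1), so they agree within about 1 mm. I'll lower it with force checks.

```bash
python3 -m inch '0 0 0.004 0 0 0 -1;0 0 0.004 0 0 0 -1;0 0 0 0 0 0 -1'; python3 -m inch '0 0 0.003 0 0 0 -1;0 0 0 0 0 0 -1';python3 -m inch '0 0 0.003 0 0 0 -1;0 0 0 0 0 0 -1';python3 -m inch '0 0 0.003 0 0 0 -1;0 0 0 0 0 0 -1'
```

```text
clock: 25.28
tcp_pos: [0.6619, 0.0847, 0.1975]
tool_rot: [-180.0, -0.1, 86.5]
wrist_force: [-0.2, -0.2, -1.6]
opening: 0.0195
clock: 25.52
tcp_pos: [0.662, 0.0847, 0.1949]
tool_rot: [-180.0, -0.1, 86.5]
wrist_force: [-0.2, 0.4, -3.1]
opening: 0.0192
clock: 25.78
tcp_pos: [0.662, 0.0847, 0.1918]
tool_rot: [-180.0, -0.1, 86.5]
wrist_force: [0.5, 0.1, -2.3]
opening: 0.0194
clock: 26.02
tcp_pos: [0.662, 0.0847, 0.1888]
tool_rot: [-180.0, -0.1, 86.5]
wrist_force: [0.1, -0.4, -1.6]
opening: 0.0195
```

```bash
python3 -m inch '0 0 0.004 0 0 0 -1;0 0 0.004 0 0 0 -1;0 0 0 0 0 0 -1'; python3 -m inch '0 0 0.005 0 0 0 -1;0 0 0.005 0 0 0 -1;0 0 0 0 0 0 -1';python3 -m inch '0 0 0.006 0 0 0 -1;0 0 0.006 0 0 0 -1;0 0 0 0 0 0 -1'
python3 - <<'E'
from h import *
snap('side','d17');
cv2.imwrite('pics/d17c.png',cv2.resize(load('d17')['color'][120:260,170:300,::-1],None,fx=4,fy=4,interpolation=cv2.INTER_CUBIC))
E
```

```text
clock: 26.4
tcp_pos: [0.6619, 0.0847, 0.1805]
tool_rot: [-180.0, -0.1, 86.5]
wrist_force: [-0.2, 0.3, -2.3]
opening: 0.0194
clock: 26.78
tcp_pos: [0.6619, 0.0847, 0.1705]
tool_rot: [-180.0, -0.1, 86.5]
wrist_force: [0.5, -0.2, -3.4]
opening: 0.0193
clock: 27.15
tcp_pos: [0.6619, 0.0847, 0.1583]
tool_rot: [-180.0, -0.1, 86.5]
wrist_force: [-0.4, 0.4, -2.5]
opening: 0.0196
```

View pics/d17c.png

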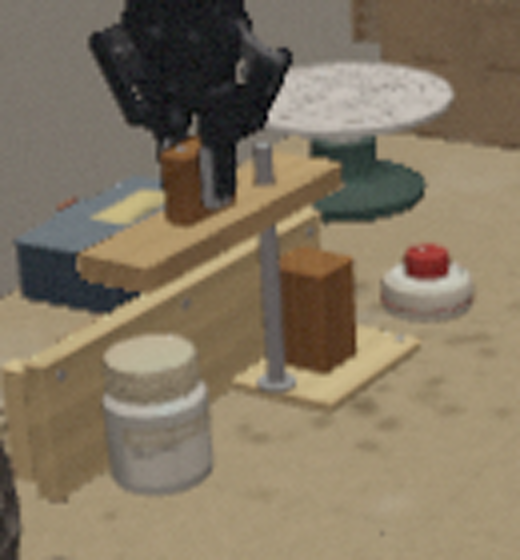

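The rod tip shows through the hole. I'll keep lowering.

```bash
python3 -m inch '0 0 0.008 0 0 0 -1;0 0 0.008 0 0 0 -1;0 0 0.008 0 0 0 -1;0 0 0.008 0 0 0 -1;0 0 0.008 0 0 0 -1;0 0 0.006 0 0 0 -1;0 0 0 0 0 0 -1'; python3 -m inch '0 0 0.002 0 0 0 -1;0 0 0.002 0 0 0 -1;0 0 0 0 0 0 -1';python3 -m inch '0 0 0.001 0 0 0 -1;0 0 0 0 0 0 -1';python3 -m inch '0 0 0.001 0 0 0 -1;0 0 0 0 0 0 -1'
```

```text
clock: 28.08
tcp_pos: [0.6619, 0.0848, 0.1125]
tool_rot: [-180.0, -0.1, 86.5]
wrist_force: [-0.8, -0.5, -2.6]
opening: 0.0191
clock: 28.45
tcp_pos: [0.6621, 0.0849, 0.1091]
tool_rot: [180.0, -0.1, 86.5]
wrist_force: [-0.2, -0.8, -3.0]
opening: 0.0193
clock: 28.7
tcp_pos: [0.6621, 0.0849, 0.1081]
tool_rot: [180.0, -0.1, 86.6]
wrist_force: [0.5, 0.8, -2.5]
opening: 0.019
clock: 28.95
tcp_pos: [0.6621, 0.0849, 0.1071]
tool_rot: [180.0, -0.1, 86.5]
wrist_force: [0.1, -0.6, -1.8]
opening: 0.0195
```

```bash
python3 -m inch '0 0 0.0008 0 0 0 -1;0 0 0 0 0 0 -1'; python3 -m inch '0 0 0.0005 0 0 0 -1;0 0 0 0 0 0 -1';python3 -m inch '0 0 0.0005 0 0 0 -1;0 0 0 0 0 0 -1'
```

```text
clock: 29.2
tcp_pos: [0.6621, 0.0849, 0.1063]
tool_rot: [180.0, -0.1, 86.5]
wrist_force: [-0.2, -0.0, -1.9]
opening: 0.0194
clock: 29.45
tcp_pos: [0.6622, 0.0849, 0.1061]
tool_rot: [180.0, -0.1, 86.5]
wrist_force: [-0.7, 0.4, 0.3]
opening: 0.0195
clock: 29.7
tcp_pos: [0.6623, 0.0849, 0.106]
tool_rot: [180.0, -0.1, 86.5]
wrist_force: [-2.5, -0.3, 5.7]
opening: 0.0193
```

Contact: the load has moved to the supports. I'll release with a partial opening, lift clear and look.

```bash
python3 -m inch '0 0 0 0 0 0 0;0 0 0 0 0 0 0;0 0 0 0 0 0 0;0 0 0 0 0 0 0'; python3 -m inch '0 0 -0.02 0 0 0 0;0 0 -0.03 0 0 0 0;0 0 -0.04 0 0 0 0;0 0 -0.04 0 0 0 0;-0.03 0.03 -0.03 0 0 0 0;0 0.04 0 0 0 0 0;0 0 0 0 0 0 0'
python3 - <<'E'
from h import *
snap('side','d18');snap('wrist','w18');snap('scene','s18')
cv2.imwrite('pics/d18c.png',cv2.resize(load('d18')['color'][120:260,170:300,::-1],None,fx=4,fy=4,interpolation=cv2.INTER_CUBIC))
E
```

```text
clock: 30.2
tcp_pos: [0.6621, 0.0849, 0.1053]
tool_rot: [180.0, -0.1, 86.6]
wrist_force: [0.2, -0.3, -0.3]
opening: 0.0427
clock: 31.08
tcp_pos: [0.7316, 0.0499, 0.2657]
tool_rot: [180.0, -0.1, 86.5]
wrist_force: [-0.2, 0.3, 0.2]
opening: 0.0425
```

View pics/d18c.png

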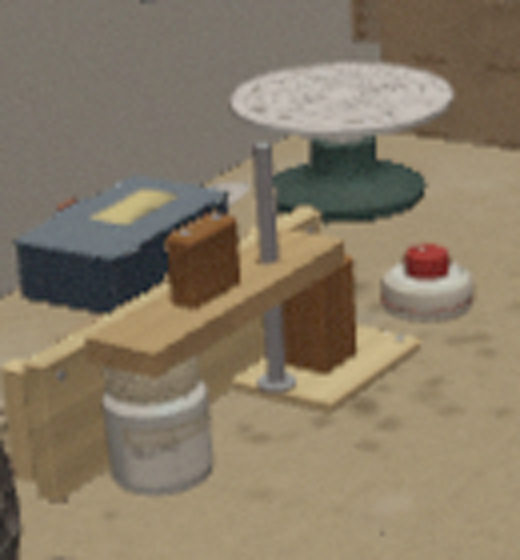

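View pics/w18.png

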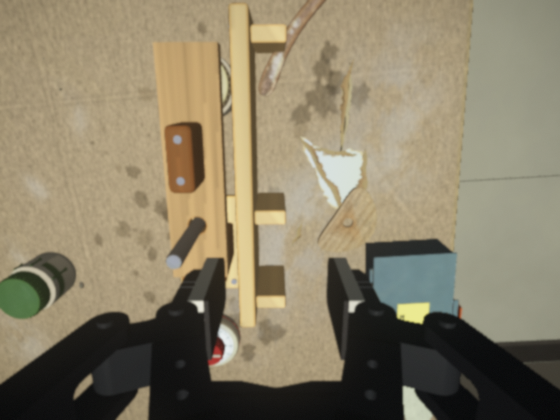

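Side and wrist views: the keeper sits over the rod at crop (267,260), on the block and the lid. One numeric check follows before I hand in.

Run:
```python
from h import *
for k in ['w18','d18','s18']:
    P=cloud(load(k)).reshape(-1,3); P=P[np.isfinite(P[:,2])]
    q=P[(P[:,2]>.094)&(P[:,2]<.103)&(P[:,0]>.62)&(P[:,0]<.69)&(P[:,1]>-.07)&(P[:,1]<.19)]
    A=np.c_[q[:,:2]-[.66,.06],np.ones(len(q))]; c=np.linalg.lstsq(A,q[:,2],rcond=None)[0]
    print(k,len(q),'slope deg',np.round(np.degrees(c[:2]),2),'top z',c[2].round(4),cv2.minAreaRect(q[:,:2].astype(np.float32)))
for a,b in [('s11','s18'),('side0','d18')]:
  for nm,(x0,x1,y0,y1,z0,z1) in dict(timer=(.58,.68,-.2,-.1,.012,.06),small=(.41,.51,-.12,-.01,.02,.09),slab=(.55,.7,.26,.42,.01,.16)).items():
    o=[]
    for k in (a,b):
        P=cloud(load(k)).reshape(-1,3); q=P[(P[:,0]>x0)&(P[:,0]<x1)&(P[:,1]>y0)&(P[:,1]<y1)&(P[:,2]>z0)&(P[:,2]<z1)]; o.append(np.round(np.median(q,0),4) if len(q) else None)
    print(nm,*o)
P=cloud(load('d18')).reshape(-1,3); q=P[(P[:,0]>.6)&(P[:,0]<.71)&(P[:,1]>.09)&(P[:,1]<.19)&(P[:,2]>.01)&(P[:,2]<.055)]
q=q[(q[:,0]<.69)]
from scipy.optimize import least_squares
for lo,hi in ((.01,.03),(.03,.055)):
    t=q[(q[:,2]>lo)&(q[:,2]<hi)]; r=least_squares(lambda p:np.hypot(t[:,0]-p[0],t[:,1]-p[1])-.031,[.665,.138],loss='soft_l1',f_scale=.002); print('jar axis',lo,np.round(r.x,4),len(t), 'face x there',.6904+.0598*r.x[1])
```

```text
w18 10206 slope deg [-0.41  0.02] top z 0.0982 ((0.6608483195304871, 0.06805679947137833), (0.19992567598819733, 0.0504169762134552), 86.70703125)
d18 601 slope deg [ 0.53 -0.09] top z 0.0981 ((0.660292387008667, 0.06871993839740753), (0.20391340553760529, 0.054776597768068314), 86.45729064941406)
s18 721 slope deg [-0.09 -0.  ] top z 0.0987 ((0.6592659950256348, 0.05376836284995079), (0.22857767343521118, 0.05888480320572853), 89.46060180664062)
timer [ 0.6381 -0.1289  0.0187] None
small [ 0.4465 -0.0547  0.0649] [ 0.446  -0.0549  0.0654]
slab [0.6238 0.3337 0.0677] [0.6243 0.3339 0.0683]
timer [ 0.6312 -0.1442  0.0249] [ 0.6312 -0.1437  0.0249]
small [ 0.4476 -0.0422  0.0484] [ 0.4482 -0.0417  0.0478]
slab [0.6233 0.3469 0.0664] [0.6232 0.347  0.0665]
jar axis 0.01 [0.6671 0.1374] 203 face x there 0.6986166754656672
jar axis 0.03 [0.6672 0.1375] 259 face x there 0.6986219192617003
```

Every check agrees:
- The bar is level, with its top at 98 mm.
- The jar is upright, with its axis 31 mm from the board.
- The bystanders haven't moved.

I'm handing in.

```bash
python3 -c "
from cell import bot
print(bot.job_done())"
```

```text
the job is handed in; nothing more can be done
None
```

The jar now stands upright against the board at its place, and the keeper bar sits level over the rod, resting on the block and the jar's lid. I handed the job in at about 31 s of the 72 s allowed.

**What I did:**
- **Sliding the jar:** I gripped it lightly (20 N) by the lid, slid it along the table, turned it square and brought its base to the board.
- **Tipping it up:** I swung the lid up and over with the base braced, then pressed the jar to the board and released it.
- **Fitting the keeper:** I gripped it by the handle (60 N) and lowered it over the rod with no noticeable contact force, until the load moved to the supports. Then I let go and backed away.

**Last checks:**
- **Bar:** The top is at 98 mm (82 + 16). It is level within 0.1° along its length. Across its width the cameras read -0.4°, +0.5° and -0.1°, which I take as measurement noise. The rod passes through the hole.
- **Jar:** It is upright, with the fitted axis at the same spot low and high on the body. That axis is about 31 mm from the board face and about 2 mm from the nominal place.
- **Bystanders:** The slab, timer and small jar are where they were, within 1 mm. After the release the timer could be checked only from the side camera, because the arm hid it from the scene camera.

**Uncertain:** Around the middle of the tip-up, the base may have hung 1–2 mm off the table for a moment. I judge this from the force reading, and I lowered the jar back to contact before going on.

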